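Make up the condenser on the hand press slide

ROBOT

A 6-joint arm with a two-finger parallel gripper is mounted at the origin on the work surface. World frame = base frame: x ahead of the robot, y to its left, z up, the work surface at z = 0. Lengths are in m, angles in rad, forces in N, time in s.
With the tool pointing down it reaches from about 0.35 to 0.775 m from the base axis. Payload 7.3 kg.
Tool frame: the origin (TCP) lies on the front face of the gripper's body, between the roots of the fingers; the fingertips stand 66 mm ahead of it and the grasp point (between the pads) lies 47 mm ahead of it; z points along the fingers, y is the direction in which the jaws open and shut (so a half turn about z gives the same grasp; the last joint's range is limited). The gripper opens to 92 mm and grips with 3 to 60 N. Pads are 19 mm wide; open, the fingers measure 130 mm over their backs; the gripper's body (75 mm by 190 mm) begins 47 mm behind the grasp point.
Start: joints at [-1.417, 0.342, 1.524, -0, 1.275, -0.146], TCP at [0.155, -0.502, 0.292] pointing down, gripper open.
Joint ranges: [-2.53, 2.53], [-0.77, 2.02], [0.04, 2.7], [-1, 4.14], [0.28, 2.66], [-3.11, 3.11]. Speed limits (rad/s): [2.57, 2.57, 3.14, 3.14, 3.14, 3.14].

INTERFACE

Orientations are given as [roll, pitch, yaw] about the fixed x, y, z axes, in that order (R = Rz(yaw) Ry(pitch) Rx(roll)).
In Python, from cell import observe, read_camera, hand_in, search_frame, tip_of gives the robot as it stands. The module is installed in compiled form; this text tells all that it offers.
- The arm moves only by the tool apply_moves, never from a script. Its argument "motion" is a list of rows, each an object with "offset": the shift along the tool's x, y, z in mm, a list of three; "rotation": the turn, a rotation vector about the tool's x, y, z in rad, a list of three. In form: [{"offset": [x, y, z], "rotation": [rx, ry, rz]}, ...]. A call has 1 to 12 rows; each row shifts and turns the pose as measured when the row begins, along the tool's axes as they then stand; what a row does not reach is not made up. A row lasts 1/12 s, in which the tool goes at most 41.7 mm and 7.16 degrees, less where a joint would pass 70% of its speed; a pose out of reach is approached as far as the arm can. A call with a gripper value outside its range is refused whole. "grip" is the closure, from 0 (fully open) to 1 (shut), set as the call begins (left out, the last holds). The fingers move at their own pace and stop on an object; "grip_force" is the grip in N (left out, the last holds). Time passes only in rows, so rows that do not move let the fingers close. It gives the time, the measured TCP pose, the force and the opening at its end, in the units of the state.
- observe(): the state, without advancing time (a new reading comes with each control period).
- read_camera(name): name is "scene" or "top"; returns a dict with "img" (400x640x3 uint8, red, green, blue), "camera_matrix" (3x3 intrinsics, pixels), "R" (3x3) and "t" (3): a world point X has camera coordinates R X + t. Camera axes: x right, y down, z forward; pixel columns grow to the right and rows downward; lengths in m; the calibration is good to about 2 mm. A picture is of the moment at which its call begins. There is no depth.
- hand_in(): hands the job in, once; it reports no verdict.
Trained networks look in a picture, given as the dict that the camera call returned (one of the last four; its "shot" number tells which), for a name from the list of things; names that differ only in an ending like _2 or _b are one class to them, and where a whole thing is asked for, a point or a joint stands for the part that bears it (a point fixed in the world has none). Each returns a list of dicts, best first, with "score" (0 to 1); they miss things now and then, are a little off and sometimes report something else, mostly with a low value. They report only what shows in the picture. A call takes as long as a camera call. They do not tell look-alikes from the thing itself.
- search_frame(query, picture): "location" ([x, y, z] in m, in world coordinates, good to about 4 mm: the middle of the surface that is visible of it).
- tip_of(query, picture): "location" ([x, y, z] in m, in world coordinates, good to about 4 mm: a listed point, or the origin of a listed thing).
The state is a dict: "time": time; "qpos": joint angles; "qvel": joint speeds; "joint_efforts": joint torques, N m; "tool_pos": TCP position; "tool_rot": TCP orientation; "contact_force": force on the tool from outside, world axes, zero at the start; "torque": the same for the moment, N m; "opening": finger opening in m.
Only numpy, scipy, OpenCV 4.12 (cv2) and the standard library are available. Lean on these libraries where they do the work, as an engineer would, in place of code of your own. Each camera call takes 0.05 s, during which the arm holds its last target.

TASK

Make up the condenser on the slide of the hand press: set the tall open bronze ring squarely on the rim of the lower lens cell, let go, then press it down with the fingertips for a moment, firmly but without ramming it, to feel that it lies flat; only then set the mounted lens squarely on the ring, the same way up, let go, and press it flat likewise. Press on the bronze, never touch the glass, and leave the other things on the table undisturbed.

Things in the scene. Friction and masses are not known exactly. Their poses are not given: they have to be found in the camera images.
- ring_centre (a point): Centre (on the axis, half-way up) of the distance ring: a loose plain bronze tube, 66 mm outside, 48 mm bore, 30 mm high, about 0.3 kg, open right through; it stands on its end on the table. z is its axis, up.
- cell_centre (a point): Centre (on the axis, half-way up) of the mounted upper lens: a loose bronze cell 66 mm outside, 46 mm inside, 26 mm high, about 0.35 kg, with a glass lens fixed in it whose flat face is 8 mm below the top of the rim and whose bulge stays 5 mm above the foot. It lies foot down on the table. z is its axis, up.
- seat (a point): Centre of the top of the lower lens cell, in the plane of its flat bronze rim, 74 mm above the table. The rim is 78 mm outside, 46 mm inside; a flange 96 mm across surrounds its foot, 25 mm below the rim. Its glass bulges up to 8 mm below the rim. z is up. A press of about 10 N, held for half a second, is enough to feel that a part lies flat here.
- press: The fixed iron hand press that carries the lower cell on its slide; origin on the table straight under the seat, z up, x from the seat to the ram, whose axis is 230 mm away. It is 455 mm high; the front of its head is 197 mm from the seat along x and its spoked handle, on the +y side, comes to within 125 mm. Rails beside the cell reach 50 mm high.
- distance_ring: The distance ring itself; origin at the centre of its lower end.
- upper_cell: The mounted upper lens with its cell; origin at the centre of its foot.
- lower_cell: The fixed lower lens cell; origin at the centre of its foot, 32 mm below the rim.
- upper_glass: The glass in the upper cell (not to be touched); origin as for the upper cell.
- lower_glass: The glass in the lower cell (not to be touched); origin as for the lower cell.
- loupe: Bystander: black turned eye loupe, 46 mm across, 44 mm high, standing; origin under its centre.
- bare_lens: Bystander: bare clear plano-convex lens 72 mm across, 21 mm high, lying flat side down; origin under its centre.
- retaining_ring: Bystander: wide low bronze retaining ring, 104 mm outside, 84 mm bore, 10 mm high; origin under its centre.
- pin: Bystander: blued steel alignment pin 111 mm long, 14 mm thick with a 34 mm cross head, lying along its x; origin under its middle.
- spirit_jar: Bystander: amber jar 60 mm across, 95 mm high; origin under its centre.
- brush: Bystander: wooden-handled dusting brush, lying along its x.
- screwdriver: Bystander: wooden-handled screwdriver, lying along its x.
Mind the look-alikes: they are no part of the job. Leave any blue look-alike of the distance_ring alone. What is shaped like the upper_cell but red is not meant.

How it is judged:
On the way, in this order (a step that is already met when the one before it is completed fails the run):
1. the distance ring lies on the lower cell's rim, centred and level, and has been let go (horizontal distance between ring_centre and seat below 0.006 m and z of ring_centre in the frame of seat between 0.012 and 0.018 m and angle between ring_centre's own z axis and vertical below 0.05 rad and contact force between the fingers and distance_ring below 0.2 N), for 0.2 s.
2. the fingers press the ring down on the rim with more than 4 N (horizontal distance between ring_centre and seat below 0.006 m and z of ring_centre in the frame of seat between 0.012 and 0.018 m and angle between ring_centre's own z axis and vertical below 0.05 rad and contact force between the fingers and distance_ring above 4 N and contact force between distance_ring and lower_cell above 6 N), for 0.2 s.
3. the mounted lens lies on the ring, centred and level, and has been let go (horizontal distance between ring_centre and seat below 0.006 m and z of ring_centre in the frame of seat between 0.012 and 0.018 m and angle between each of ring_centre, cell_centre's own z axis and vertical below 0.05 rad and horizontal distance between cell_centre and seat below 0.008 m and horizontal distance between cell_centre and ring_centre below 0.006 m and z of cell_centre in the frame of seat between 0.0395 and 0.0465 m and contact force between the fingers and upper_cell below 0.2 N), for 0.2 s.
4. the fingers press the mounted lens down on the ring with more than 4 N (horizontal distance between ring_centre and seat below 0.006 m and z of ring_centre in the frame of seat between 0.012 and 0.018 m and angle between each of ring_centre, cell_centre's own z axis and vertical below 0.05 rad and horizontal distance between cell_centre and seat below 0.008 m and horizontal distance between cell_centre and ring_centre below 0.006 m and z of cell_centre in the frame of seat between 0.0395 and 0.0465 m and contact force between the fingers and upper_cell above 4 N and contact force between upper_cell and distance_ring above 6 N), for 0.2 s.
At the end, for the whole second after the job is handed in: Ring on the lower cell's rim and mounted lens on the ring, at rest, each level within 0.05 rad and at its full-contact height (3 to 3.5 mm); ring within 6 mm of the lower cell's axis, lens within 6 mm of the ring's axis and 8 mm of the lower cell's (horizontal distance between ring_centre and seat below 0.006 m and z of ring_centre in the frame of seat between 0.012 and 0.018 m and angle between each of ring_centre, cell_centre's own z axis and vertical below 0.05 rad and horizontal distance between cell_centre and seat below 0.008 m and horizontal distance between cell_centre and ring_centre below 0.006 m and z of cell_centre in the frame of seat between 0.0395 and 0.0465 m and linear speed of each of distance_ring, upper_cell below 0.01 m/s); the robot touches nothing.
It fails at once if a finger touches the glass of either lens (contact force between the fingers and upper_glass above 0.3 N or contact force between the fingers and lower_glass above 0.3 N).
It fails at once if the stack is pressed or struck with more than 80 N (contact force between distance_ring and lower_cell above 80 N or contact force between upper_cell and distance_ring above 80 N).
It fails at once if a bystander is moved by more than 20 mm (distance of any of loupe, bare_lens, retaining_ring, pin, spirit_jar, brush, screwdriver from where it was at the start of the episode above 0.02 m).
It also fails if it takes over 67 s, if anything falls off the work surface, if the arm or the gripper's body presses on something with over 40 N, if the wrist force passes 120 N, or if a joint passes its speed limit or range.

## Working session

There is one attempt and no reset: what is moved stays moved. The work goes in short steps, Python scripts to look and compute and a tool call to move; the robot and the scene stay as the last step left them, time stands still between calls to the robot, and variables do not carry over. Pictures are saved under pics/ and viewed, and the job is handed in when it is done.

Besides the shell and the picture viewer there is one more tool, called after "Emit:" as name(argument=value, ...), one argument or row to a line, values as JSON. apply_moves: Moves the arm, as the interface text tells. Its arguments: {"type":"object","properties":{"motion":{"type":"array"},"grip":{"type":"number"},"grip_force":{"type":"number"}},"required":["motion"]}

```bash
mkdir -p pics; cat > h.py <<'E'
import numpy as np, cv2
from cell import *
def save(n,p): cv2.imwrite('pics/'+n+'.png',cv2.cvtColor(p['img'],cv2.COLOR_RGB2BGR))
def pix(p,X):
    c=p['R']@np.array(X)+p['t']; u=p['camera_matrix']@c; return u[:2]/u[2]
def ray(p,uv,z):
    d=p['R'].T@np.linalg.inv(p['camera_matrix'])@np.array([uv[0],uv[1],1.]); o=-p['R'].T@np.array(p['t'])
    return o+d*(z-o[2])/d[2]
E
python3 - <<'E'
from h import *
print(observe())
for n in ['scene','top']:
    p=read_camera(n); save(n+'0',p); print(n,-p['R'].T@p['t'])
    for q in ['ring_centre','cell_centre','seat','press']:
        for r in tip_of(q,p)[:3]: print(q,np.round(r['location'],4),round(r['score'],2),pix(p,r['location']).round())
E
```

```text
{'time': 0.0, 'qpos': array([-1.41699492e+00,  3.42745763e-01,  1.52504918e+00, -4.14599437e-05,
        1.27538140e+00, -1.45996451e-01]), 'qvel': array([-0.00102923, -0.0007585 , -0.00040022,  0.00048202, -0.000741  ,
       -0.0001931 ]), 'joint_efforts': array([ 3.26916641e-03, -4.31232262e+01, -2.44217777e+01,  7.20028044e-02,
        5.59617381e-02, -1.06690898e-04]), 'tool_pos': array([ 0.15501117, -0.50126328,  0.2915217 ]), 'tool_rot': array([-3.14002005e+00, -1.91169270e-04,  2.99809814e-01]), 'contact_force': array([-0.58136806, -1.27911053,  1.16283742]), 'torque': array([ 0.02324067, -0.01563686, -0.00263134]), 'opening': 0.09198528916949658}
scene [1.15534636 0.28052098 0.77933531]
ring_centre [0.6347 0.3084 0.0133] 0.76 [392. 265.]
ring_centre [0.7483 0.3211 0.0163] 0.58 [392. 311.]
ring_centre [0.7662 0.1652 0.0018] 0.43 [316. 306.]
cell_centre [0.4285 0.2507 0.0122] 0.86 [380. 196.]
cell_centre [0.3193 0.2605 0.0143] 0.68 [389. 168.]
cell_centre [ 0.5513 -0.2493  0.0744] 0.45 [176. 181.]
seat [ 0.5511 -0.2486  0.074 ] 0.77 [176. 181.]
press [ 0.5517 -0.2519  0.0014] 0.67 [182. 201.]
press [ 0.538   0.1485 -0.0034] 0.3 [332. 225.]
press [ 0.4337  0.25   -0.0021] 0.25 [379. 201.]
top [0.38816136 0.13709664 1.02242794]
ring_centre [0.6317 0.3141 0.0151] 0.74 [234. 169.]
ring_centre [0.7491 0.3235 0.0132] 0.62 [233. 124.]
ring_centre [ 4.663e-01  4.000e-04 -1.500e-03] 0.51 [360. 241.]
cell_centre [0.4288 0.2462 0.0121] 0.66 [258. 253.]
cell_centre [0.3188 0.2628 0.0101] 0.57 [249. 300.]
seat [ 0.5536 -0.2467  0.0739] 0.93 [469. 204.]
press [ 0.5575 -0.25   -0.0006] 0.92 [459. 207.]
press [0.4322 0.2496 0.0007] 0.29 [258. 252.]
```

View pics/scene0.png

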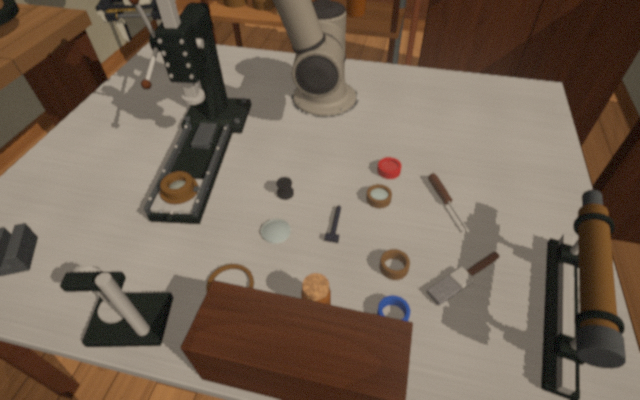

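View pics/top0.png

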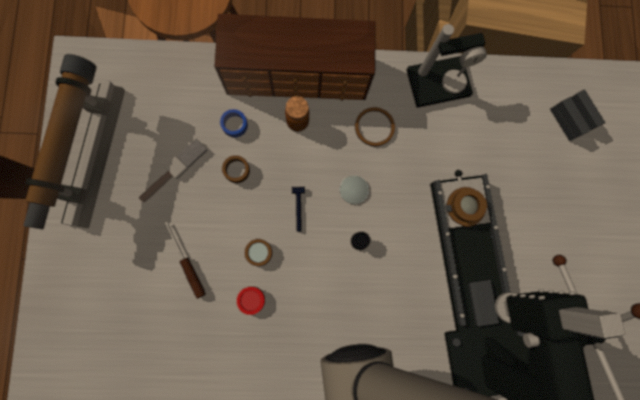

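The scene image shows the bronze ring at (394,264) and the lens cell at (379,196), with the blue ring at (394,308) and the red cell at (389,168). The top image has the ring at (236,169), the cell at (259,252), the seat at (467,206) and the press column at the lower right. The arm starts on the far side of the press. Next I'll refine these positions and the press geometry.

```bash
python3 - <<'E'
from h import *
P={n:read_camera(n) for n in ['scene','top']}
for n,uv,z in [('top',(447,333),0.0),('top',(433,183),.05),('top',(487,177),.05),('top',(457,328),.05),('top',(505,280),.05)]: print(uv,ray(P[n],uv,z).round(3))
def crop(n,c,w,k,name,circ):
    p=P[n]; im=cv2.cvtColor(p['img'],cv2.COLOR_RGB2BGR)
    x0,y0=int(c[0]-w/2),int(c[1]-w/2)
    im=cv2.resize(im[y0:y0+w,x0:x0+w],None,fx=k,fy=k,interpolation=cv2.INTER_CUBIC)
    for cx,cy,z,r,col in circ:
        a=np.linspace(0,2*np.pi,200)
        for t in a:
            u=pix(p,(cx+r*np.cos(t),cy+r*np.sin(t),z))
            v=((u-[x0,y0]+.5)*k-.5).round().astype(int)
            if 0<=v[0]<w*k and 0<=v[1]<w*k: im[v[1],v[0]]=col
    return im
G,R=(0,255,0),(255,0,255)
rc=(.633,.311);cc=(.4287,.2485);s=(.5523,-.2477)
rows=[]
for n,cs in [('scene',[(394,264),(379,196),(178,186)]),('top',[(236,169),(259,252),(467,206)])]:
    rows.append(np.hstack([crop(n,cs[0],44,6,'',[(*rc,.03,.033,G),(*rc,.0,.033,R),(*rc,.03,.024,G)]),
     crop(n,cs[1],44,6,'',[(*cc,.026,.033,G),(*cc,0,.033,R),(*cc,.026,.023,G)]),
     crop(n,cs[2],44,6,'',[(*s,.074,.039,G),(*s,.074,.023,G),(*s,.049,.048,R)])]))
cv2.imwrite('pics/c0.png',np.vstack(rows))
E
```

```text
(447, 333) [ 0.249 -0.213  0.   ]
(433, 183) [ 0.606 -0.169  0.05 ]
(487, 177) [ 0.625 -0.302  0.05 ]
(457, 328) [ 0.268 -0.219  0.05 ]
(505, 280) [ 0.379 -0.336  0.05 ]
```

View pics/c0.png

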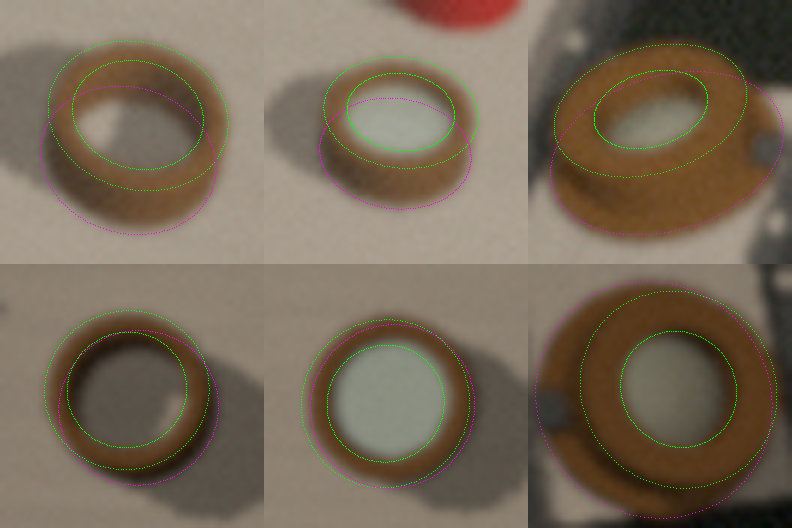

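Emit:
apply_moves(
  motion=[
    {"offset":[0,0,-40],"rotation":[0,0,0]},
    {"offset":[0,0,-40],"rotation":[0,0,0]},
    {"offset":[0,0,-40],"rotation":[0,0,0]},
    {"offset":[0,0,-40],"rotation":[0,0,0]},
    {"offset":[0,0,-40],"rotation":[0,0,0]},
    {"offset":[0,0,-40],"rotation":[0,0,0]},
    {"offset":[0,0,-40],"rotation":[0,0,0]},
    {"offset":[0,0,-40],"rotation":[0,0,0]},
  ],
  grip=0,
)

```text
time: 1.27
tool_pos: [0.1548, -0.4996, 0.6151]
tool_rot: [-3.12, -0.003, 0.3]
contact_force: [0.3, -1.8, 1.4]
opening: 0.0917
```

```bash
python3 - <<'E'
from h import *
print(observe())
p=read_camera('top');save('top1',p)
im=p['img']
s=read_camera('scene');save('scene1',s)
E
```

```text
{'time': 1.2667, 'qpos': array([-1.41697452e+00,  3.66398361e-01,  6.15611016e-01,  4.82691819e-05,
        2.18096747e+00, -1.45985630e-01]), 'qvel': array([-2.98102693e-03,  5.32609072e-01, -2.21329469e+00, -5.43239519e-04,
        1.66095768e+00,  3.18392612e-04]), 'joint_efforts': array([ 6.55808151e-01, -4.86222303e+01, -1.66377228e+01,  5.76025376e-02,
       -1.67559810e+00, -1.05391291e-02]), 'tool_pos': array([ 0.15478982, -0.49963595,  0.61511883]), 'tool_rot': array([-3.12044169, -0.00315019,  0.29980136]), 'contact_force': array([ 0.31408625, -1.75885924,  1.39085336]), 'torque': array([-0.07592182, -0.01429732, -0.00056963]), 'opening': 0.09168368498886023}
```

View pics/top1.png

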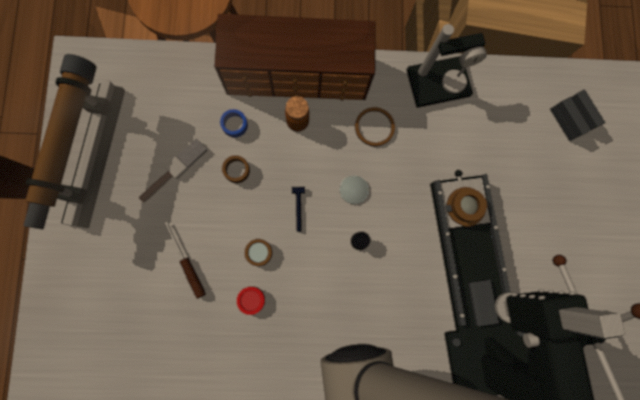

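View pics/scene1.png

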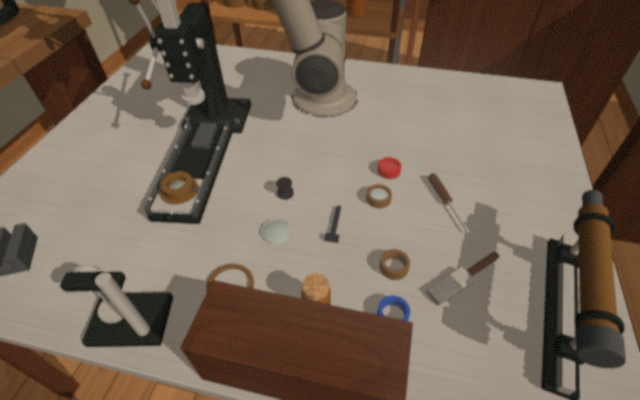

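Emit:
apply_moves(
  motion=[
    {"offset":[0,-15,-10],"rotation":[0,0,0]},
    {"offset":[38,-3,0],"rotation":[0,0,-0.077]},
    {"offset":[38,-1.5,0],"rotation":[0,0,-0.077]},
    {"offset":[38,-1.5,0],"rotation":[0,0,-0.077]},
    {"offset":[38,-1.5,0],"rotation":[0,0,-0.077]},
    {"offset":[38,-1.5,0],"rotation":[0,0,-0.077]},
    {"offset":[38,-1.5,0],"rotation":[0,0,-0.077]},
    {"offset":[38,-1.5,0],"rotation":[0,0,-0.077]},
    {"offset":[38,-1.5,0],"rotation":[0,0,-0.077]},
    {"offset":[38,-1.5,0],"rotation":[0,0,-0.077]},
    {"offset":[38,-1.5,0],"rotation":[0,0,-0.077]},
    {"offset":[38,-1.5,0],"rotation":[0,0,-0.077]},
  ],
)

```text
time: 2.37
tool_pos: [0.4607, -0.2103, 0.625]
tool_rot: [-3.131, -0.005, 1.168]
contact_force: [0.5, -0.7, 0.2]
opening: 0.0916
```

```bash
cat >> h.py <<'E'
from scipy.spatial.transform import Rotation as Ro
import json
def plan(wps,step=38.,ds=0.11):
    o=observe(); p=np.array(o['tool_pos']); R=Ro.from_euler('xyz',o['tool_rot'])
    rows=[]
    for x,y,z,yaw in wps:
        T=Ro.from_euler('xyz',[np.pi,0,yaw]); t=np.array([x,y,z])
        dr=(R.inv()*T).as_rotvec()
        n=max(1,int(np.ceil(np.linalg.norm(t-p)*1000/step)),int(np.ceil(np.linalg.norm(dr)/ds)))
        for i in range(n):
            off=R.inv().apply((t-p)/n)*1000
            rows.append({"offset":[round(float(v),1) for v in off],"rotation":[round(float(v),4) for v in dr/n]})
            R=R*Ro.from_rotvec(dr/n)
        p=t
    print(o['time'],np.round(o['tool_pos'],4),np.round(o['tool_rot'],3),np.round(o['contact_force'],1),o['opening'],len(rows)); 
    for r in rows: print(json.dumps(r))
E
python3 - <<'E'
from h import *
plan([(.53,0.0,.55,1.4),(.6305,.309,.2,1.571)])
E
```

```text
2.3667 [ 0.4607 -0.2103  0.625 ] [-3.131 -0.005  1.168] [ 0.5 -0.7  0.2] 0.09157951652207118 20
{"offset": [31.5, -2.6, 10.9], "rotation": [-0.0015, -0.0009, -0.0332]}
{"offset": [31.5, -1.5, 10.9], "rotation": [-0.0015, -0.0009, -0.0332]}
{"offset": [31.6, -0.5, 10.8], "rotation": [-0.0015, -0.0009, -0.0332]}
{"offset": [31.6, 0.5, 10.8], "rotation": [-0.0015, -0.0009, -0.0332]}
{"offset": [31.6, 1.6, 10.8], "rotation": [-0.0015, -0.0009, -0.0332]}
{"offset": [31.5, 2.6, 10.8], "rotation": [-0.0015, -0.0009, -0.0332]}
{"offset": [31.4, 3.6, 10.7], "rotation": [-0.0015, -0.0009, -0.0332]}
{"offset": [24.7, 3.6, 26.9], "rotation": [-0.0, 0.0, -0.0132]}
{"offset": [24.7, 3.9, 26.9], "rotation": [-0.0, 0.0, -0.0132]}
{"offset": [24.6, 4.2, 26.9], "rotation": [-0.0, 0.0, -0.0132]}
{"offset": [24.6, 4.6, 26.9], "rotation": [-0.0, 0.0, -0.0132]}
{"offset": [24.5, 4.9, 26.9], "rotation": [-0.0, 0.0, -0.0132]}
{"offset": [24.4, 5.2, 26.9], "rotation": [-0.0, 0.0, -0.0132]}
{"offset": [24.4, 5.5, 26.9], "rotation": [-0.0, 0.0, -0.0132]}
{"offset": [24.3, 5.8, 26.9], "rotation": [-0.0, 0.0, -0.0132]}
{"offset": [24.2, 6.2, 26.9], "rotation": [-0.0, 0.0, -0.0132]}
{"offset": [24.1, 6.5, 26.9], "rotation": [-0.0, 0.0, -0.0132]}
{"offset": [24.1, 6.8, 26.9], "rotation": [-0.0, 0.0, -0.0132]}
{"offset": [24.0, 7.1, 26.9], "rotation": [-0.0, 0.0, -0.0132]}
{"offset": [23.9, 7.4, 26.9], "rotation": [-0.0, 0.0, -0.0132]}
```

Emit:
apply_moves(
  motion=[
    {"offset":[31,-2.5,11],"rotation":[-0.0015,-0.001,-0.033]},
    {"offset":[31.5,-1.5,11],"rotation":[-0.0015,-0.001,-0.033]},
    {"offset":[31.5,-0.5,11],"rotation":[-0.0015,-0.001,-0.033]},
    {"offset":[31.5,0.5,11],"rotation":[-0.0015,-0.001,-0.033]},
    {"offset":[31.5,1.5,11],"rotation":[-0.0015,-0.001,-0.033]},
    {"offset":[31.5,2.5,11],"rotation":[-0.0015,-0.001,-0.033]},
    {"offset":[31.5,3.5,11],"rotation":[-0.0015,-0.001,-0.033]},
    {"offset":[24.5,4,27],"rotation":[0,0,-0.013]},
    {"offset":[24.5,4,27],"rotation":[0,0,-0.013]},
    {"offset":[24.5,4,27],"rotation":[0,0,-0.013]},
    {"offset":[24.5,4.5,27],"rotation":[0,0,-0.013]},
    {"offset":[24.5,5,27],"rotation":[0,0,-0.013]},
  ],
)

```text
time: 3.37
tool_pos: [0.5681, 0.1401, 0.4053]
tool_rot: [3.134, 0.001, 1.489]
contact_force: [0.2, 0.3, 0.5]
opening: 0.092
```

```bash
python3 - <<'E'
from h import *
plan([(.6305,.309,.2,1.571)])
E
```

```text
3.3667 [0.5681 0.1401 0.4053] [3.134e+00 1.000e-03 1.489e+00] [0.2 0.3 0.5] 0.09202476598467388 8
{"offset": [21.7, 5.9, 25.7], "rotation": [0.0009, 0.0001, -0.0102]}
{"offset": [21.6, 6.1, 25.7], "rotation": [0.0009, 0.0001, -0.0102]}
{"offset": [21.6, 6.4, 25.7], "rotation": [0.0009, 0.0001, -0.0102]}
{"offset": [21.5, 6.6, 25.7], "rotation": [0.0009, 0.0001, -0.0102]}
{"offset": [21.4, 6.8, 25.7], "rotation": [0.0009, 0.0001, -0.0102]}
{"offset": [21.4, 7.1, 25.7], "rotation": [0.0009, 0.0001, -0.0102]}
{"offset": [21.3, 7.3, 25.7], "rotation": [0.0009, 0.0001, -0.0102]}
{"offset": [21.2, 7.6, 25.7], "rotation": [0.0009, 0.0001, -0.0102]}
```

Emit:
apply_moves(
  motion=[
    {"offset":[21.5,6,25.5],"rotation":[0.001,0,-0.01]},
    {"offset":[21.5,6,25.5],"rotation":[0.001,0,-0.01]},
    {"offset":[21.5,6.5,25.5],"rotation":[0.001,0,-0.01]},
    {"offset":[21.5,6.5,25.5],"rotation":[0.001,0,-0.01]},
    {"offset":[21.5,7,25.5],"rotation":[0.001,0,-0.01]},
    {"offset":[21.5,7,25.5],"rotation":[0.001,0,-0.01]},
    {"offset":[21.5,7,25.5],"rotation":[0.001,0,-0.01]},
    {"offset":[20.5,7,25.5],"rotation":[0.001,0,-0.01]},
    {"offset":[0,0,0],"rotation":[0,0,0]},
  ],
)

```text
time: 4.12
tool_pos: [0.625, 0.3205, 0.1787]
tool_rot: [-3.125, 0.005, 1.578]
contact_force: [-1.3, -1.0, -1.2]
opening: 0.0917
```

```bash
python3 - <<'E'
from h import *
from scipy.optimize import minimize
P={n:read_camera(n) for n in ['scene','top']}
I={n:cv2.imread('pics/%s0.png'%n) for n in P}
for n in P: save(n+'2',P[n])
def sil(p,x,y,h,r,off,S=8,w=44):
    a=np.linspace(0,2*np.pi,120)
    pts=[pix(p,(x+r*np.cos(t),y+r*np.sin(t),z)) for t in a for z in (0,h)]
    return cv2.convexHull(np.float32(pts))[:,0]
def meas(n,x,y,h,r):
    # contrast along the hull normals (outside minus inside in colour saturation)
    p=P[n]; im=I[n].astype(float); f=im[:,:,2]-im[:,:,0]  # red-blue
    f=cv2.GaussianBlur(f,(0,0),.7)
    H=sil(p,x,y,h,r,None); c=H.mean(0)
    d=H-c; d/=np.linalg.norm(d,axis=1)[:,None]
    # resample uniformly
    L=np.r_[H,H[:1]]; s=np.r_[0,np.cumsum(np.linalg.norm(np.diff(L,axis=0),axis=1))]
    q=np.linspace(0,s[-1],90,endpoint=False); Q=np.c_[np.interp(q,s,L[:,0]),np.interp(q,s,L[:,1])]
    d=Q-c; d/=np.linalg.norm(d,axis=1)[:,None]
    g=lambda M: cv2.remap(f.astype(np.float32),M[:,0].astype(np.float32)[None],M[:,1].astype(np.float32)[None],cv2.INTER_LINEAR)[0]
    return (g(Q-d*1.2)-g(Q+d*1.2)).mean()
for nm,x0,h in [('ring',(.6315,.310),.03),('cell',(.4285,.248),.026)]:
    for ns in [['scene'],['top'],['scene','top']]:
        r=minimize(lambda v:-sum(meas(n,v[0]/1000,v[1]/1000,h,.033) for n in ns),np.array(x0)*1000,method='Nelder-Mead',options=dict(initial_simplex=np.array(x0)*1000+np.array([[0,0],[3,0],[0,3]])))
        print(nm,ns,r.x.round(1),r.fun)
plan([(.6305,.309,.1,1.571)])
E
```

```text
ring ['scene'] [632.8 312.1] -16.81108856201172
ring ['top'] [638.  314.5] -14.933568954467773
ring ['scene', 'top'] [634.  312.2] -29.3992919921875
cell ['scene'] [429.7 247.8] -16.685810089111328
cell ['top'] [431.3 248. ] -19.125774383544922
cell ['scene', 'top'] [430.9 247.8] -35.64137268066406
4.2167 [0.6264 0.3182 0.1843] [-3.132  0.004  1.577] [-0.5  0.2  0.4] 0.09169631123330094 3
{"offset": [-3.0, 1.6, 28.1], "rotation": [-0.0033, 0.0013, 0.0018]}
{"offset": [-3.0, 1.5, 28.1], "rotation": [-0.0033, 0.0013, 0.0018]}
{"offset": [-3.0, 1.4, 28.1], "rotation": [-0.0033, 0.0013, 0.0018]}
```

View pics/scene2.png

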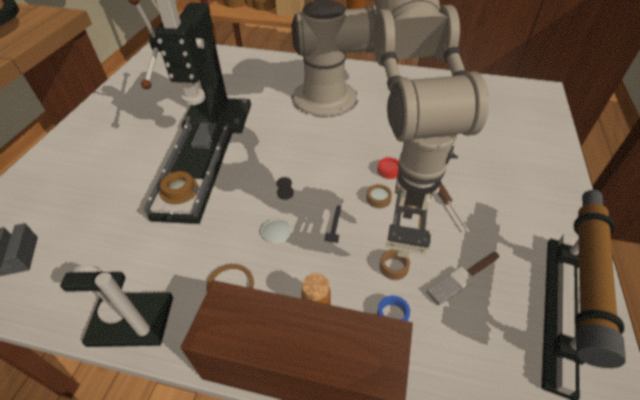

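```bash
python3 - <<'E'
from h import *
P={n:read_camera(n) for n in ['scene','top']}
def crop(n,c,w,k,circ):
    p=P[n]; im=cv2.imread('pics/%s0.png'%n)
    x0,y0=int(c[0]-w/2),int(c[1]-w/2)
    im=cv2.resize(im[y0:y0+w,x0:x0+w],None,fx=k,fy=k,interpolation=cv2.INTER_CUBIC); im=np.clip(im*1.6,0,255).astype(np.uint8)
    for cx,cy,z,r,col in circ:
        for t in np.linspace(0,2*np.pi,150):
            v=((pix(p,(cx+r*np.cos(t),cy+r*np.sin(t),z))-[x0,y0]+.5)*k-.5).round().astype(int)
            if (v>=0).all() and (v<w*k).all(): im[v[1],v[0]]=col
    return im
G,R=(0,255,0),(255,0,255)
rows=[]
for n,c in [('scene',(394,264)),('top',(236,169))]:
    rows.append(np.hstack([crop(n,c,36,8,[(*rc,.03,.033,G),(*rc,.0,.033,R),(*rc,.03,.024,G)]) for rc in [(.6305,.309),(.634,.312)]]))
cv2.imwrite('pics/c1.png',np.vstack(rows))
E
```

```text
(no output)
```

View pics/c1.png

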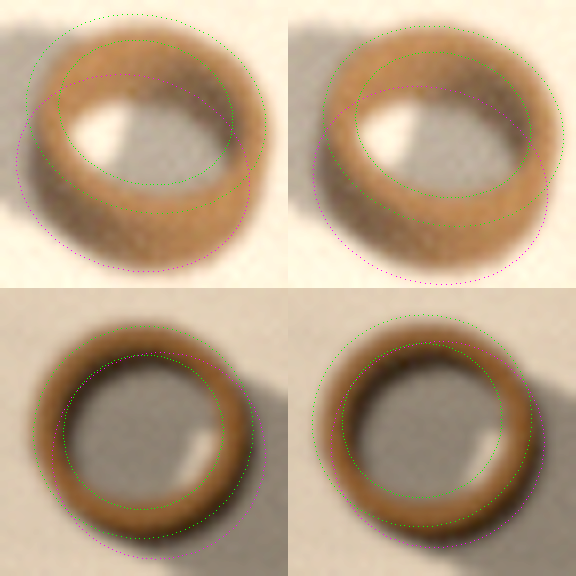

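```bash
python3 - <<'E'
from h import *
plan([(.6315,.3115,.12,1.571),(.6315,.3115,.078,1.571)],step=20)
E
```

```text
4.3167 [0.6278 0.3173 0.1882] [-3.138e+00  2.000e-03  1.575e+00] [ 0.  -0.5  0.6] 0.09170340086656599 7
{"offset": [-1.4, 1.0, 17.0], "rotation": [-0.001, 0.0005, 0.0009]}
{"offset": [-1.4, 1.0, 17.0], "rotation": [-0.001, 0.0005, 0.0009]}
{"offset": [-1.4, 1.0, 17.0], "rotation": [-0.001, 0.0005, 0.0009]}
{"offset": [-1.5, 0.9, 17.0], "rotation": [-0.001, 0.0005, 0.0009]}
{"offset": [0.0, -0.0, 14.0], "rotation": [-0.0, 0.0, 0.0]}
{"offset": [0.0, -0.0, 14.0], "rotation": [-0.0, 0.0, 0.0]}
{"offset": [0.0, -0.0, 14.0], "rotation": [-0.0, 0.0, 0.0]}
```

Emit:
apply_moves(
  motion=[
    {"offset":[-1.5,1,17],"rotation":[-0.001,0,0.001]},
    {"offset":[-1.5,1,17],"rotation":[-0.001,0,0.001]},
    {"offset":[-1.5,1,15],"rotation":[-0.001,0,0.001]},
    {"offset":[-1.5,1,10],"rotation":[-0.001,0,0]},
    {"offset":[0,0,5],"rotation":[0,0,0]},
    {"offset":[0,0,0],"rotation":[0,0,0]},
  ],
)

```text
time: 4.82
tool_pos: [0.6378, 0.3061, 0.1386]
tool_rot: [3.118, -0.005, 1.564]
contact_force: [-0.1, 0.6, -0.1]
opening: 0.0918
```

```bash
python3 - <<'E'
from h import *
p=read_camera('scene');save('s3',p)
cv2.imwrite('pics/s3.png',cv2.resize(cv2.imread('pics/s3.png')[190:320,310:490],None,fx=4,fy=4,interpolation=cv2.INTER_CUBIC))
plan([(.6315,.3115,.077,1.571)],step=15)
E
```

```text
4.8667 [0.6382 0.3062 0.1394] [ 3.117 -0.006  1.564] [ 0.2 -0.6  0. ] 0.09178020478097484 5
{"offset": [1.0, -1.7, 12.5], "rotation": [0.005, -0.0011, -0.0014]}
{"offset": [1.0, -1.6, 12.5], "rotation": [0.005, -0.0011, -0.0014]}
{"offset": [1.0, -1.5, 12.5], "rotation": [0.005, -0.0011, -0.0014]}
{"offset": [1.0, -1.5, 12.5], "rotation": [0.005, -0.0011, -0.0014]}
{"offset": [1.0, -1.4, 12.5], "rotation": [0.005, -0.0011, -0.0014]}
```

View pics/s3.png

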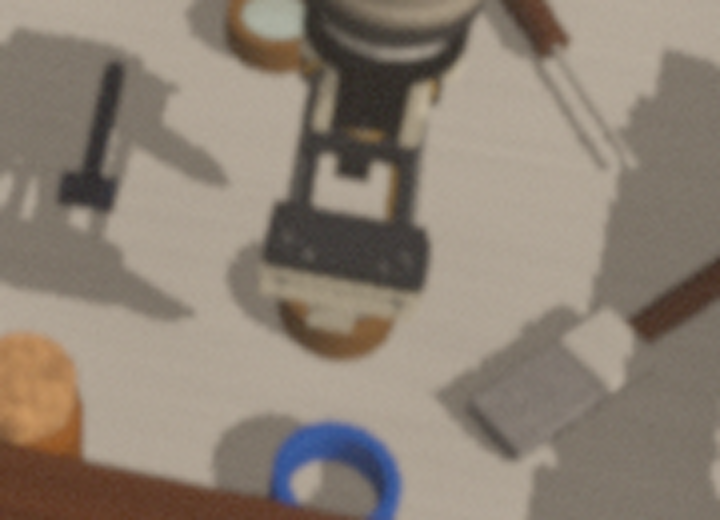

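Emit:
apply_moves(
  motion=[
    {"offset":[3,-4,8],"rotation":[0.018,-0.004,-0.005]},
    {"offset":[1,-2,8],"rotation":[0.004,0,0]},
    {"offset":[0,0,6],"rotation":[0,0,0]},
    {"offset":[0,0,0],"rotation":[0,0,0]},
  ],
)

```text
time: 5.2
tool_pos: [0.6332, 0.311, 0.1194]
tool_rot: [3.136, -0.003, 1.569]
contact_force: [-0.5, -0.8, -0.7]
opening: 0.0919
```

```bash
python3 - <<'E'
from h import *
plan([(.6315,.3115,.077,1.571)],step=15)
E
```

```text
5.2 [0.6332 0.311  0.1194] [ 3.136e+00 -3.000e-03  1.569e+00] [-0.5 -0.8 -0.7] 0.09188213499922801 3
{"offset": [0.1, -0.7, 14.1], "rotation": [0.002, -0.0012, -0.0005]}
{"offset": [0.1, -0.6, 14.1], "rotation": [0.002, -0.0012, -0.0005]}
{"offset": [0.1, -0.6, 14.1], "rotation": [0.002, -0.0012, -0.0005]}
```

Emit:
apply_moves(
  motion=[
    {"offset":[0.2,-1,12],"rotation":[0.004,-0.002,-0.001]},
    {"offset":[0.2,-0.5,12],"rotation":[0,0,0]},
    {"offset":[0,0,10],"rotation":[0,0,0]},
    {"offset":[0,0,4],"rotation":[0,0,0]},
    {"offset":[0,0,0],"rotation":[0,0,0]},
  ],
)

```text
time: 5.62
tool_pos: [0.6309, 0.312, 0.076]
tool_rot: [-3.141, -0.001, 1.571]
contact_force: [-1.2, 0.7, 0.5]
opening: 0.0919
```

```bash
python3 - <<'E'
from h import *
plan([(.6315,.3115,.077,1.571)],step=15)
E
```

```text
5.6167 [0.6309 0.312  0.076 ] [-3.141e+00 -1.000e-03  1.571e+00] [-1.2  0.7  0.5] 0.09188519481451654 1
{"offset": [-0.5, 0.6, -1.0], "rotation": [-0.0002, -0.0006, 0.0004]}
```

Emit:
apply_moves(
  motion=[
    {"offset":[0,0,-0.5],"rotation":[0,0,0]},
    {"offset":[0,0,0],"rotation":[0,0,0]},
    {"offset":[0,0,0],"rotation":[0,0,0]},
    {"offset":[0,0,0],"rotation":[0,0,0]},
    {"offset":[0,0,0],"rotation":[0,0,0]},
    {"offset":[0,0,0],"rotation":[0,0,0]},
    {"offset":[0,0,0],"rotation":[0,0,0]},
    {"offset":[0,0,0],"rotation":[0,0,0]},
  ],
  grip=1,
  grip_force=20,
)

```text
time: 6.28
tool_pos: [0.6309, 0.3118, 0.0763]
tool_rot: [-3.141, -0.0, 1.571]
contact_force: [-0.5, -0.2, -3.1]
opening: 0.0662
```

```bash
python3 - <<'E'
from h import *
plan([(.6315,.3115,.077,1.571)],step=15)
E
```

```text
6.2833 [0.6309 0.3118 0.0763] [-3.141 -0.     1.571] [-0.5 -0.2 -3.1] 0.06622746501667842 1
{"offset": [-0.3, 0.6, -0.7], "rotation": [-0.0007, -0.0004, 0.0001]}
```

```bash
python3 - <<'E'
from h import *
plan([(.631,.312,.20,1.571),(.60,.1,.30,1.0),(.552,-.247,.27,.147)],step=33,ds=.1)
E
```

```text
6.2833 [0.6309 0.3118 0.0763] [-3.141 -0.     1.571] [-0.5 -0.2 -3.1] 0.06622746501667842 23
{"offset": [0.1, -0.0, -30.9], "rotation": [-0.0002, -0.0001, 0.0]}
{"offset": [0.1, 0.0, -30.9], "rotation": [-0.0002, -0.0001, 0.0]}
{"offset": [0.1, 0.0, -30.9], "rotation": [-0.0002, -0.0001, 0.0]}
{"offset": [0.0, 0.0, -30.9], "rotation": [-0.0002, -0.0001, 0.0]}
{"offset": [-26.5, -3.9, -12.5], "rotation": [-0.0, -0.0, 0.0714]}
{"offset": [-26.7, -2.0, -12.5], "rotation": [-0.0, -0.0, 0.0714]}
{"offset": [-26.8, -0.1, -12.5], "rotation": [-0.0, -0.0, 0.0714]}
{"offset": [-26.7, 1.8, -12.5], "rotation": [-0.0, -0.0, 0.0714]}
{"offset": [-26.5, 3.7, -12.5], "rotation": [-0.0, -0.0, 0.0714]}
{"offset": [-26.2, 5.6, -12.5], "rotation": [-0.0, -0.0, 0.0714]}
{"offset": [-25.7, 7.5, -12.5], "rotation": [-0.0, -0.0, 0.0714]}
{"offset": [-25.1, 9.3, -12.5], "rotation": [-0.0, -0.0, 0.0714]}
{"offset": [-28.9, 13.4, 2.7], "rotation": [0.0, -0.0, 0.0775]}
{"offset": [-27.8, 15.6, 2.7], "rotation": [0.0, -0.0, 0.0775]}
{"offset": [-26.5, 17.7, 2.7], "rotation": [0.0, -0.0, 0.0775]}
{"offset": [-25.0, 19.7, 2.7], "rotation": [0.0, -0.0, 0.0775]}
{"offset": [-23.4, 21.6, 2.7], "rotation": [0.0, -0.0, 0.0775]}
{"offset": [-21.7, 23.3, 2.7], "rotation": [0.0, -0.0, 0.0775]}
{"offset": [-19.8, 24.9, 2.7], "rotation": [0.0, -0.0, 0.0775]}
{"offset": [-17.8, 26.4, 2.7], "rotation": [0.0, -0.0, 0.0775]}
{"offset": [-15.7, 27.7, 2.7], "rotation": [0.0, -0.0, 0.0775]}
{"offset": [-13.6, 28.8, 2.7], "rotation": [0.0, -0.0, 0.0775]}
{"offset": [-11.3, 29.8, 2.7], "rotation": [0.0, -0.0, 0.0775]}
```

Emit:
apply_moves(
  motion=[
    {"offset":[0,0,-10],"rotation":[0,0,0]},
    {"offset":[0,0,-25],"rotation":[0,0,0]},
    {"offset":[0,0,-30],"rotation":[0,0,0]},
    {"offset":[0,0,-30],"rotation":[0,0,0]},
    {"offset":[-15,-2,-20],"rotation":[0,0,0.03]},
    {"offset":[-26.5,-3,-12.5],"rotation":[0,0,0.071]},
    {"offset":[-26.5,-2,-12.5],"rotation":[0,0,0.071]},
    {"offset":[-26.5,0,-12.5],"rotation":[0,0,0.071]},
    {"offset":[-26.5,2,-12.5],"rotation":[0,0,0.071]},
    {"offset":[-26.5,4,-12.5],"rotation":[0,0,0.071]},
    {"offset":[-26,5.5,-12.5],"rotation":[0,0,0.071]},
    {"offset":[-25.5,7.5,-12.5],"rotation":[0,0,0.071]},
  ],
)

```text
time: 7.28
tool_pos: [0.5928, 0.1113, 0.2913]
tool_rot: [-3.139, 0.002, 1.031]
contact_force: [0.1, 0.2, -2.6]
opening: 0.0666
```

```bash
python3 - <<'E'
from h import *
plan([(.552,-.247,.27,.147)],step=30,ds=.1)
E
```

```text
7.2833 [0.5928 0.1113 0.2913] [-3.139e+00  2.000e-03  1.031e+00] [ 0.1  0.2 -2.6] 0.06663548836287567 13
{"offset": [-25.3, 11.5, 1.7], "rotation": [-0.0001, 0.0003, 0.068]}
{"offset": [-24.4, 13.2, 1.7], "rotation": [-0.0001, 0.0003, 0.068]}
{"offset": [-23.5, 14.8, 1.6], "rotation": [-0.0001, 0.0003, 0.068]}
{"offset": [-22.4, 16.4, 1.6], "rotation": [-0.0001, 0.0003, 0.068]}
{"offset": [-21.2, 17.8, 1.6], "rotation": [-0.0001, 0.0003, 0.068]}
{"offset": [-20.0, 19.2, 1.6], "rotation": [-0.0001, 0.0003, 0.068]}
{"offset": [-18.6, 20.6, 1.6], "rotation": [-0.0001, 0.0003, 0.068]}
{"offset": [-17.2, 21.8, 1.6], "rotation": [-0.0001, 0.0003, 0.068]}
{"offset": [-15.7, 22.9, 1.6], "rotation": [-0.0001, 0.0003, 0.068]}
{"offset": [-14.1, 23.9, 1.6], "rotation": [-0.0001, 0.0003, 0.068]}
{"offset": [-12.4, 24.8, 1.6], "rotation": [-0.0001, 0.0003, 0.068]}
{"offset": [-10.7, 25.6, 1.6], "rotation": [-0.0001, 0.0003, 0.068]}
{"offset": [-8.9, 26.3, 1.6], "rotation": [-0.0001, 0.0003, 0.068]}
```

Emit:
apply_moves(
  motion=[
    {"offset":[-25.5,11.5,1.5],"rotation":[0,0,0.068]},
    {"offset":[-24.5,13,1.5],"rotation":[0,0,0.068]},
    {"offset":[-23.5,15,1.5],"rotation":[0,0,0.068]},
    {"offset":[-22.5,16.5,1.5],"rotation":[0,0,0.068]},
    {"offset":[-21,18,1.5],"rotation":[0,0,0.068]},
    {"offset":[-20,19,1.5],"rotation":[0,0,0.068]},
    {"offset":[-18.5,20.5,1.5],"rotation":[0,0,0.068]},
    {"offset":[-17,22,1.5],"rotation":[0,0,0.068]},
    {"offset":[-15.5,23,1.5],"rotation":[0,0,0.068]},
    {"offset":[-14,20,1.5],"rotation":[0,0,0.068]},
    {"offset":[-10,15,1.5],"rotation":[0,0,0.05]},
    {"offset":[0,0,0],"rotation":[0,0,0]},
  ],
)

```text
time: 8.28
tool_pos: [0.5457, -0.1961, 0.2907]
tool_rot: [3.133, -0.013, 0.255]
contact_force: [0.8, -0.7, -1.6]
opening: 0.0665
```

```bash
python3 - <<'E'
from h import *
p=read_camera('top');save('top4',p)
p=read_camera('scene');save('scene4',p)
plan([(.5523,-.2477,.2,.147)],step=20,ds=.1)
E
```

```text
8.3833 [ 0.5465 -0.1934  0.2909] [ 3.134 -0.015  0.26 ] [ 0.4  0.7 -1.6] 0.06641860580362481 6
{"offset": [-1.6, 8.9, 15.2], "rotation": [0.0011, -0.0025, 0.0189]}
{"offset": [-1.4, 8.9, 15.2], "rotation": [0.0011, -0.0025, 0.0189]}
{"offset": [-1.2, 9.0, 15.2], "rotation": [0.0011, -0.0025, 0.0189]}
{"offset": [-1.0, 9.0, 15.2], "rotation": [0.0011, -0.0025, 0.0189]}
{"offset": [-0.8, 9.0, 15.2], "rotation": [0.0011, -0.0025, 0.0189]}
{"offset": [-0.6, 9.1, 15.2], "rotation": [0.0011, -0.0025, 0.0189]}
```

View pics/scene4.png

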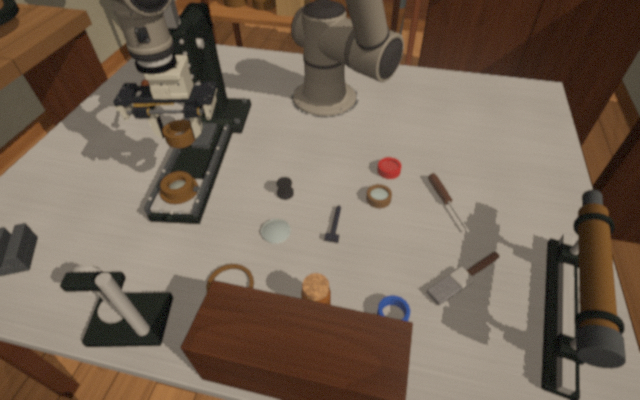

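View pics/top4.png

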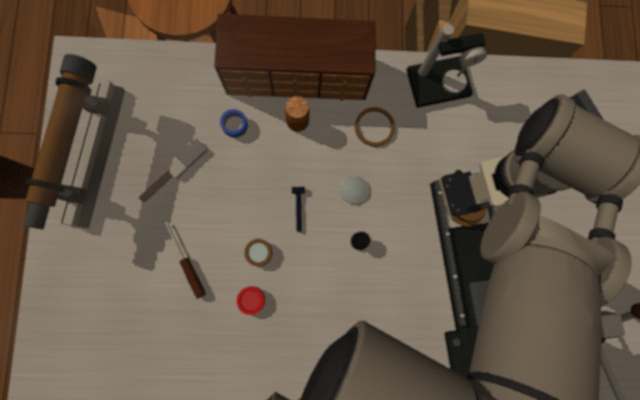

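```bash
python3 - <<'E'
from h import *
a=cv2.imread('pics/scene4.png')[0:150,80:280];b=cv2.imread('pics/scene1.png')[0:150,80:280]
cv2.imwrite('pics/c4.png',cv2.resize(np.hstack([a,b]),None,fx=2,fy=2.5,interpolation=cv2.INTER_CUBIC))
p=read_camera('top')
# press points in world: height test
for n in ['top','scene']:
    q=read_camera(n)
    d=np.array([-.989,-.146]);l=np.array([.146,-.989]);s=np.array([.5523,-.2477])
    for nm,xy,z in [('headfront top',s+.197*d,.455),('ram',s+.23*d,.455),('ram low',s+.23*d,.2),('handle',s+.125*d+.1*l,.35)]:
        print(n,nm,xy.round(3),pix(q,(*xy,z)).round())
print(observe()['qpos'].round(3),observe()['joint_efforts'].round(1))
E
```

```text
top headfront top [ 0.357 -0.276] [604. 301.]
top ram [ 0.325 -0.281] [609. 326.]
top ram low [ 0.325 -0.281] [515. 309.]
top handle [ 0.443 -0.365] [607. 245.]
scene headfront top [ 0.357 -0.276] [156. -12.]
scene ram [ 0.325 -0.281] [162. -18.]
scene ram low [ 0.325 -0.281] [191.  86.]
scene handle [ 0.443 -0.365] [115.  50.]
[-0.471  0.437  1.383  0.004  1.307  0.835] [ -0.6 -50.  -26.    0.1  -0.1  -0. ]
```

View pics/c4.png

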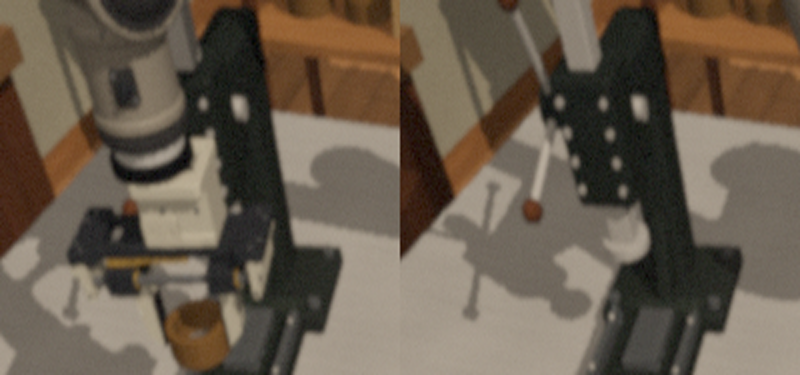

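Emit:
apply_moves(
  motion=[
    {"offset":[-2,9,12],"rotation":[0.004,-0.008,0.025]},
    {"offset":[-2,10,15],"rotation":[0.003,-0.005,0.025]},
    {"offset":[-1,10,15],"rotation":[0,-0.002,0.025]},
    {"offset":[-1,10,14],"rotation":[0,0,0.02]},
    {"offset":[-1,8,8],"rotation":[0,0,0.01]},
    {"offset":[0,4,5],"rotation":[0,0,0]},
    {"offset":[0,0,0],"rotation":[0,0,0]},
  ],
)

```text
time: 9.12
tool_pos: [0.5524, -0.2435, 0.2128]
tool_rot: [-3.138, 0.005, 0.155]
contact_force: [-0.4, -0.3, -1.9]
opening: 0.0666
```

```bash
python3 - <<'E'
from h import *
p=read_camera('top');save('top5',p)
p=read_camera('scene');save('scene5',p)
a=cv2.imread('pics/scene5.png')[0:230,80:280]
b=cv2.imread('pics/top5.png')[120:350,400:640]
cv2.imwrite('pics/c5.png',cv2.resize(np.hstack([a,b]),(792,414),interpolation=cv2.INTER_CUBIC))
plan([(.5523,-.2477,.17,.147)],step=20,ds=.1)
print(observe()['qpos'].round(3),observe()['joint_efforts'].round(1))
E
```

```text
9.2167 [ 0.5528 -0.243   0.2144] [-3.139e+00  3.000e-03  1.560e-01] [ 0.7 -0.  -2.6] 0.06659073709731919 3
{"offset": [-0.4, 1.6, 14.8], "rotation": [-0.0007, 0.001, 0.003]}
{"offset": [-0.4, 1.6, 14.8], "rotation": [-0.0007, 0.001, 0.003]}
{"offset": [-0.4, 1.6, 14.8], "rotation": [-0.0007, 0.001, 0.003]}
[-0.541  0.553  1.405 -0.     1.187  0.874] [ -0.5 -53.2 -24.    0.   -0.1  -0. ]
```

View pics/c5.png

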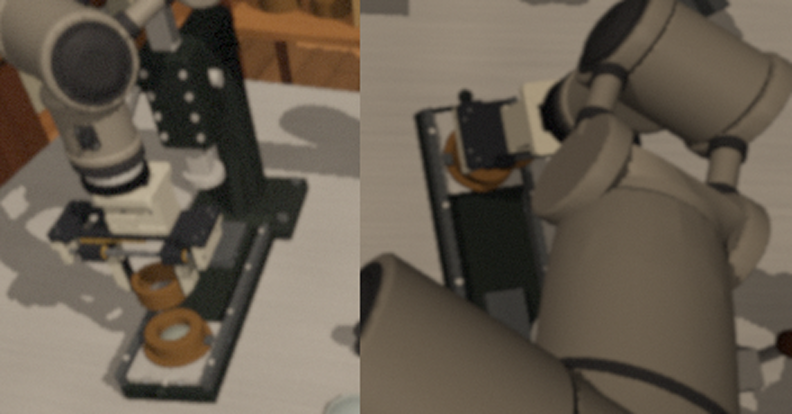

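```bash
python3 - <<'E'
from h import *
P=[read_camera(n) for n in ['scene','top']]
def tri(uvs):
    A=[];b=[]
    for p,uv in zip(P,uvs):
        M=p['camera_matrix']@np.c_[p['R'],p['t']]
        for k in (0,1):
            r=uv[k]*M[2]-M[k]; A.append(r[:3]); b.append(-r[3])
    X=np.linalg.lstsq(np.array(A),np.array(b),rcond=None)[0]
    print(X.round(3),[pix(p,X).round(1) for p in P]); return X
X=tri([(130,33),(400+615/1.8-200,120+32/1.8)])
# note crop: second image begins at 360 in the composite
X=tri([(80+91/1.8,60/1.8),(400+(615-360)/1.8,120+32/1.8)])
E
```

```text
[ 0.583 -0.194  0.47 ] [array([130.5,  33.2]), array([542.2, 137.5])]
[ 0.583 -0.194  0.469] [array([130.7,  33.4]), array([541.9, 137.7])]
```

The wrist housing triangulates to straight above the TCP, so the forearm clears the ram by about 0.14 m sideways. I'll descend now.

Emit:
apply_moves(
  motion=[
    {"offset":[-1,3,9],"rotation":[-0.002,0.003,0.005]},
    {"offset":[-0.5,1,10],"rotation":[0,0,0.003]},
    {"offset":[0,0.5,10],"rotation":[0,0,0]},
    {"offset":[0,0,7],"rotation":[0,0,0]},
    {"offset":[0,0,3],"rotation":[0,0,0]},
    {"offset":[0,0,0],"rotation":[0,0,0]},
  ],
)

```text
time: 9.82
tool_pos: [0.5532, -0.2468, 0.1751]
tool_rot: [3.138, -0.006, 0.15]
contact_force: [-0.5, 0.2, -2.3]
opening: 0.0665
```

```bash
cat >> h.py <<'E'
def ov(n,c,w,k,circ,name=None):
    p=read_camera(n); im=cv2.cvtColor(p['img'],cv2.COLOR_RGB2BGR)
    x0,y0=int(c[0]-w/2),int(c[1]-w/2)
    im=cv2.resize(im[y0:y0+w,x0:x0+w],None,fx=k,fy=k,interpolation=cv2.INTER_CUBIC)
    im=np.clip(im*1.4,0,255).astype(np.uint8); raw=im.copy()
    for cx,cy,z,r,col in circ:
        for t in np.linspace(0,2*np.pi,150):
            v=((pix(p,(cx+r*np.cos(t),cy+r*np.sin(t),z))-[x0,y0]+.5)*k-.5).round().astype(int)
            if (v>=0).all() and (v<w*k).all(): im[v[1],v[0]]=col
    return np.hstack([raw,im])
E
python3 - <<'E'
from h import *
plan([(.5523,-.2477,.1503,.147)],step=10,ds=.1)
o=observe();x,y,z=o['tool_pos']
G,R=(0,255,0),(255,0,255)
s=(.5523,-.2477)
C=[(x,y,z-.0463,.033,G),(x,y,z-.0763,.033,G),(*s,.074,.039,R),(*s,.049,.048,R)]
cv2.imwrite('pics/c6.png',np.vstack([ov('scene',(176,172),60,6,C),]))
E
```

```text
9.8167 [ 0.5532 -0.2468  0.1751] [ 3.138 -0.006  0.15 ] [-0.5  0.2 -2.3] 0.0665299588697541 3
{"offset": [-0.4, 0.2, 8.3], "rotation": [0.0014, -0.0019, 0.0009]}
{"offset": [-0.4, 0.2, 8.3], "rotation": [0.0014, -0.0019, 0.0009]}
{"offset": [-0.4, 0.2, 8.3], "rotation": [0.0014, -0.0019, 0.0009]}
```

View pics/c6.png

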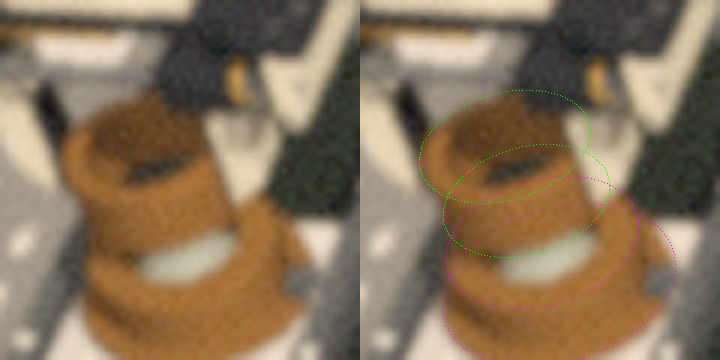

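Emit:
apply_moves(
  motion=[
    {"offset":[-0.8,0.6,7],"rotation":[0.003,-0.005,0.002]},
    {"offset":[-0.4,0.3,6],"rotation":[0,0,0]},
    {"offset":[0,0,5],"rotation":[0,0,0]},
    {"offset":[0,0,2],"rotation":[0,0,0]},
    {"offset":[0,0,0],"rotation":[0,0,0]},
    {"offset":[0,0,0],"rotation":[0,0,0]},
  ],
)

```text
time: 10.37
tool_pos: [0.5526, -0.2482, 0.1536]
tool_rot: [3.14, -0.001, 0.148]
contact_force: [0.2, 0.1, -2.7]
opening: 0.0665
```

```bash
python3 - <<'E'
from h import *
plan([(.5523,-.2477,.1503,.147)],step=10,ds=.1)
E
```

```text
10.3667 [ 0.5526 -0.2482  0.1536] [ 3.14e+00 -1.00e-03  1.48e-01] [ 0.2  0.1 -2.7] 0.06647579641274477 1
{"offset": [-0.2, -0.5, 3.3], "rotation": [0.0014, -0.0011, 0.0007]}
```

Emit:
apply_moves(
  motion=[
    {"offset":[0,-0.3,1.5],"rotation":[0,0,0]},
    {"offset":[0,0,1],"rotation":[0,0,0]},
    {"offset":[0,0,0.5],"rotation":[0,0,0]},
    {"offset":[0,0,0],"rotation":[0,0,0]},
  ],
)

```text
time: 10.7
tool_pos: [0.5529, -0.248, 0.1511]
tool_rot: [3.139, -0.002, 0.148]
contact_force: [-0.4, -0.4, -3.0]
opening: 0.0663
```

Emit:
apply_moves(
  motion=[
    {"offset":[0,0,0.7],"rotation":[0.002,0,0]},
    {"offset":[0,0,0.5],"rotation":[0,0,0]},
    {"offset":[0,0,0],"rotation":[0,0,0]},
  ],
)

```text
time: 10.95
tool_pos: [0.5531, -0.2481, 0.1502]
tool_rot: [3.141, -0.003, 0.148]
contact_force: [0.1, 0.4, -2.0]
opening: 0.0664
```

Emit:
apply_moves(
  motion=[
    {"offset":[0,0,0.5],"rotation":[0,0,0]},
    {"offset":[0,0,0.5],"rotation":[0,0,0]},
    {"offset":[0,0,0],"rotation":[0,0,0]},
  ],
)

```text
time: 11.2
tool_pos: [0.5531, -0.2481, 0.1503]
tool_rot: [3.14, -0.003, 0.148]
contact_force: [-0.5, -0.7, -3.1]
opening: 0.0665
```

Emit:
apply_moves(
  motion=[
    {"offset":[0,0,1],"rotation":[0,0,0]},
    {"offset":[0,0,1],"rotation":[0,0,0]},
    {"offset":[0,0,0],"rotation":[0,0,0]},
  ],
)

```text
time: 11.45
tool_pos: [0.5533, -0.2481, 0.1504]
tool_rot: [3.14, -0.005, 0.148]
contact_force: [-0.1, 0.3, -2.4]
opening: 0.0665
```

```bash
python3 - <<'E'
from h import *
o=observe();print(o['qpos'].round(4),o['joint_efforts'].round(2),o['torque'].round(2),o['contact_force'])
G,R=(0,255,0),(255,0,255)
s=(.5523,-.2477);x,y,z=o['tool_pos']
C=[(x,y,z-.0463,.033,G),(x,y,z-.0763,.033,G),(*s,.074,.039,R),(*s,.049,.048,R)]
cv2.imwrite('pics/c7.png',ov('scene',(176,172),60,6,C))
p=read_camera('scene');save('s7',p)
E
```

```text
[-0.5486  0.6232  1.4742  0.0017  1.0393  0.8736] [-2.000e-02 -5.564e+01 -2.225e+01  8.000e-02  4.000e-02 -0.000e+00] [0.01 0.04 0.04] [-0.0974448   0.33307148 -2.40248945]
```

View pics/c7.png

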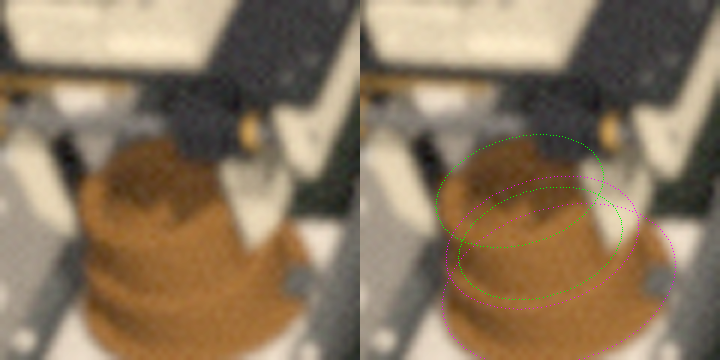

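View pics/s7.png

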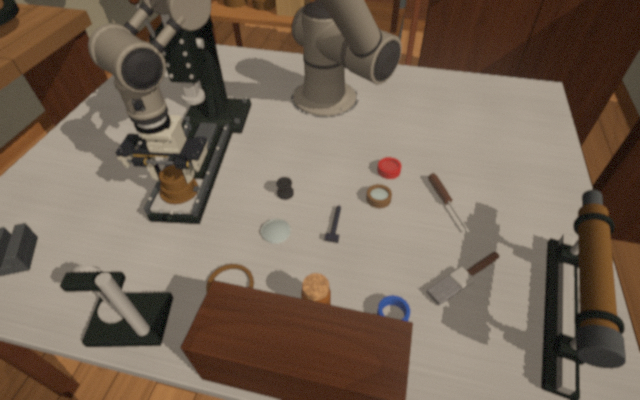

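Emit:
apply_moves(
  motion=[
    {"offset":[0,0,1],"rotation":[0,0.004,0]},
    {"offset":[0,0,0],"rotation":[0,0,0]},
  ],
)

```text
time: 11.72
tool_pos: [0.5532, -0.2483, 0.1503]
tool_rot: [3.139, -0.009, 0.148]
contact_force: [0.3, 0.2, -1.2]
opening: 0.0669
```

Emit:
apply_moves(
  motion=[
    {"offset":[0,0,0],"rotation":[0,0,0]},
    {"offset":[0,0,0],"rotation":[0,0,0]},
    {"offset":[0,0,0],"rotation":[0,0,0]},
    {"offset":[0,0,0],"rotation":[0,0,0]},
    {"offset":[0,0,0],"rotation":[0,0,0]},
    {"offset":[0,0,0],"rotation":[0,0,0]},
  ],
  grip=0,
)

```text
time: 12.22
tool_pos: [0.5539, -0.2487, 0.1498]
tool_rot: [3.138, -0.01, 0.148]
contact_force: [0.1, 0.7, 0.4]
opening: 0.0915
```

```bash
python3 - <<'E'
from h import *
o=observe();print(o['contact_force'].round(1),o['tool_pos'].round(4),o['opening'])
G,R=(0,255,0),(255,0,255)
s=(.5523,-.2477)
C=[(*s,.104,.033,G),(*s,.074,.033,G),(*s,.074,.039,R),(*s,.049,.048,R)]
cv2.imwrite('pics/c8.png',np.vstack([ov('scene',(176,172),60,6,C)]))
plan([(.5523,-.2477,.2,.147)],step=15)
E
```

```text
[0.1 0.7 0.4] [ 0.5539 -0.2487  0.1498] 0.09148442114584009
12.2667 [ 0.5539 -0.2487  0.1498] [ 3.138 -0.01   0.148] [-0.3  0.2 -0. ] 0.09147824141980714 4
{"offset": [-0.2, -0.3, -12.6], "rotation": [0.0009, -0.0026, 0.0002]}
{"offset": [-0.3, -0.3, -12.6], "rotation": [0.0009, -0.0026, 0.0002]}
{"offset": [-0.3, -0.3, -12.6], "rotation": [0.0009, -0.0026, 0.0002]}
{"offset": [-0.3, -0.3, -12.6], "rotation": [0.0009, -0.0026, 0.0002]}
```

View pics/c8.png

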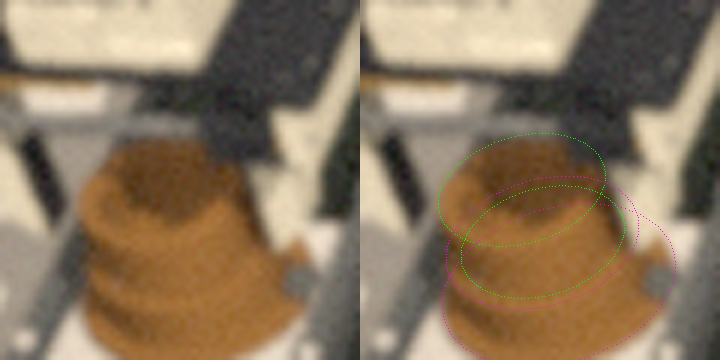

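Emit:
apply_moves(
  motion=[
    {"offset":[-0.5,-0.5,-8],"rotation":[0.002,-0.006,0]},
    {"offset":[-0.5,-0.3,-14],"rotation":[0,-0.003,0]},
    {"offset":[0,0,-14],"rotation":[0,0,0]},
    {"offset":[0,0,-4],"rotation":[0,0,0]},
    {"offset":[0,0,0],"rotation":[0,0,0]},
  ],
)

```text
time: 12.68
tool_pos: [0.5523, -0.2478, 0.1921]
tool_rot: [3.141, 0.001, 0.148]
contact_force: [-0.2, 0.1, -0.4]
opening: 0.0921
```

Emit:
apply_moves(
  motion=[
    {"offset":[0,0,0],"rotation":[0,0,0]},
    {"offset":[0,0,0],"rotation":[0,0,0]},
    {"offset":[0,0,0],"rotation":[0,0,0]},
    {"offset":[0,0,0],"rotation":[0,0,0]},
    {"offset":[0,0,0],"rotation":[0,0,0]},
    {"offset":[0,0,0],"rotation":[0,0,0]},
    {"offset":[0,0,0],"rotation":[0,0,0]},
    {"offset":[0,0,0],"rotation":[0,0,0]},
  ],
  grip=0.42,
)

```text
time: 13.35
tool_pos: [0.5514, -0.2473, 0.1896]
tool_rot: [-3.139, 0.004, 0.148]
contact_force: [-0.2, -0.4, 0.1]
opening: 0.0533
```

```bash
python3 - <<'E'
from h import *
o=observe();print(o['contact_force'].round(1),o['tool_pos'].round(4),o['opening'])
G,R=(0,255,0),(255,0,255)
s=(.5523,-.2477)
C=[(*s,.104,.033,G),(*s,.104,.024,G),(*s,.074,.033,G),(*s,.074,.039,R),(*s,.049,.048,R)]
cv2.imwrite('pics/c9.png',np.vstack([ov('scene',(176,172),60,6,C)]))
plan([(.5523,-.2477,.172,.147)],step=15)
E
```

```text
[-0.2 -0.4  0.1] [ 0.5514 -0.2473  0.1896] 0.053323448312927346
13.4 [ 0.5513 -0.2473  0.1896] [-3.139  0.005  0.148] [ 0.2 -0.   0.4] 0.05326745716200781 2
{"offset": [0.5, 0.3, 8.8], "rotation": [-0.0012, 0.0023, 0.0004]}
{"offset": [0.5, 0.3, 8.8], "rotation": [-0.0012, 0.0023, 0.0004]}
```

View pics/c9.png

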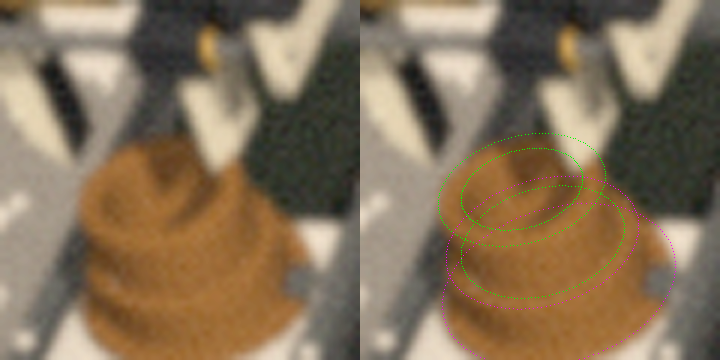

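```bash
python3 - <<'E'
from h import *
p=read_camera('scene');im=cv2.cvtColor(p['img'],cv2.COLOR_RGB2BGR)
o=observe();x=o['tool_pos'];Rm=Ro.from_euler('xyz',o['tool_rot'])
x0,y0,w,k=136,130,80,7
c=cv2.resize(im[y0:y0+w,x0:x0+w],None,fx=k,fy=k,interpolation=cv2.INTER_CUBIC)
def dot(X,col):
    v=((pix(p,X)-[x0,y0]+.5)*k-.5).round().astype(int); cv2.circle(c,tuple(int(a) for a in v),3,col,-1)
for s in (1,-1):
  for a in (-.0095,.0095):
    for d in (.0265,.0455):
      dot(x+Rm.apply([a,s*d,.066]),(0,255,0) if s>0 else (255,0,255))
      dot(x+Rm.apply([a,s*d,.0855]),(255,255,0))
cv2.imwrite('pics/c10.png',c)
E
```

```text
(no output)
```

View pics/c10.png

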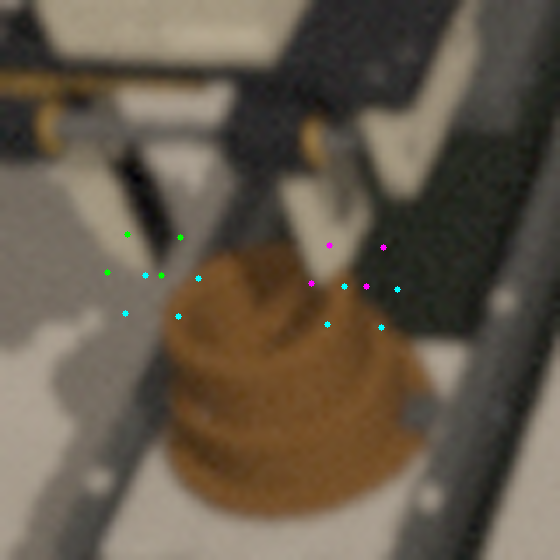

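Emit:
apply_moves(
  motion=[
    {"offset":[2,1.7,4],"rotation":[-0.002,0.004,0]},
    {"offset":[0,0,6],"rotation":[0,0,0]},
    {"offset":[0,0,4],"rotation":[0,0,0]},
    {"offset":[0,0,1],"rotation":[0,0,0]},
    {"offset":[0,0,0],"rotation":[0,0,0]},
  ],
)

```text
time: 13.87
tool_pos: [0.5538, -0.2488, 0.1728]
tool_rot: [-3.141, 0.0, 0.148]
contact_force: [-0.6, -0.2, -0.1]
opening: 0.0534
```

```bash
python3 - <<'E'
from h import *
o=observe();x=o['tool_pos']
plan([(.5535,-.2487,.170,.147)],step=15)
p=read_camera('scene');im=cv2.cvtColor(p['img'],cv2.COLOR_RGB2BGR)
x0,y0,w,k=136,130,80,7
cv2.imwrite('pics/c11.png',cv2.resize(im[y0:y0+w,x0:x0+w],None,fx=k,fy=k,interpolation=cv2.INTER_CUBIC))
E
```

```text
13.8667 [ 0.5538 -0.2488  0.1728] [-3.141  0.     0.148] [-0.6 -0.2 -0.1] 0.053419032053970236 1
{"offset": [-0.2, -0.2, 2.8], "rotation": [-0.0002, 0.0002, 0.0008]}
```

View pics/c11.png

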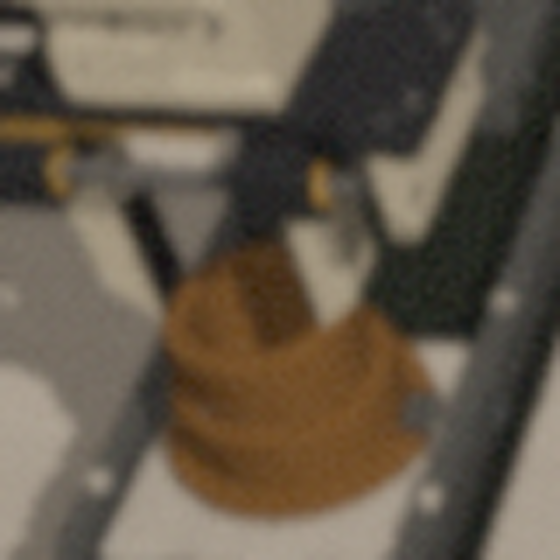

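Emit:
apply_moves(
  motion=[
    {"offset":[0,0,1.5],"rotation":[0,0,0]},
    {"offset":[0,0,1.5],"rotation":[0,0,0]},
    {"offset":[0,0,1],"rotation":[0,0,0]},
    {"offset":[0,0,1],"rotation":[0,0,0]},
  ],
)

```text
time: 14.25
tool_pos: [0.5539, -0.2489, 0.1698]
tool_rot: [3.141, -0.001, 0.148]
contact_force: [-3.3, 2.0, 8.4]
opening: 0.0531
```

Emit:
apply_moves(
  motion=[
    {"offset":[0,0,1.3],"rotation":[0,0,0]},
    {"offset":[0,0,1.3],"rotation":[0,0,0]},
    {"offset":[0,0,1.3],"rotation":[0,0,0]},
  ],
)

```text
time: 14.5
tool_pos: [0.5538, -0.2488, 0.1698]
tool_rot: [3.139, -0.003, 0.148]
contact_force: [-3.9, 1.1, 8.9]
opening: 0.0533
```

Emit:
apply_moves(
  motion=[
    {"offset":[0,0,1.8],"rotation":[0,0,0]},
    {"offset":[0,0,1.8],"rotation":[0,0,0]},
    {"offset":[0,0,1.8],"rotation":[0,0,0]},
    {"offset":[0,0,1.8],"rotation":[0,0,0]},
    {"offset":[0,0,1.8],"rotation":[0,0,0]},
    {"offset":[0,0,1.8],"rotation":[0,0,0]},
    {"offset":[0,0,1.8],"rotation":[0,0,0]},
    {"offset":[0,0,1.8],"rotation":[0,0,0]},
  ],
)

```text
time: 15.17
tool_pos: [0.5535, -0.2485, 0.1699]
tool_rot: [3.134, -0.009, 0.15]
contact_force: [-3.7, 1.4, 11.3]
opening: 0.0533
```

Emit:
apply_moves(
  motion=[
    {"offset":[0,0,-2],"rotation":[0,0,0]},
    {"offset":[0,0,-6],"rotation":[0,0,0]},
    {"offset":[0,0,-15],"rotation":[0,0,0]},
    {"offset":[0,0,-20],"rotation":[0,0,0]},
    {"offset":[0,0,-20],"rotation":[0,0,0]},
  ],
)

```text
time: 15.58
tool_pos: [0.5512, -0.2472, 0.2321]
tool_rot: [3.139, -0.003, 0.15]
contact_force: [0.6, -0.2, -0.2]
opening: 0.0535
```

```bash
python3 - <<'E'
from h import *
G,R=(0,255,0),(255,0,255)
s=(.5535,-.2485)
C=[(*s,.104,.033,G),(*s,.104,.024,G),(*s,.074,.033,G),(*(.5523,-.2477),.074,.039,R)]
cv2.imwrite('pics/c12.png',np.vstack([ov('scene',(176,172),60,6,C)]))
plan([(.5,.0,.3,.8),(.43,.248,.25,0)],step=36)
E
```

```text
15.6333 [ 0.5527 -0.248   0.2368] [ 3.134 -0.008  0.15 ] [ 0.6 -2.   3.5] 0.05340800769580338 16
{"offset": [-1.8, -31.6, -8.2], "rotation": [0.0013, -0.0007, -0.0813]}
{"offset": [0.8, -31.6, -8.1], "rotation": [0.0013, -0.0007, -0.0813]}
{"offset": [3.3, -31.5, -8.1], "rotation": [0.0013, -0.0007, -0.0813]}
{"offset": [5.8, -31.1, -8.0], "rotation": [0.0013, -0.0007, -0.0813]}
{"offset": [8.3, -30.5, -8.0], "rotation": [0.0013, -0.0007, -0.0813]}
{"offset": [10.8, -29.8, -8.0], "rotation": [0.0013, -0.0007, -0.0813]}
{"offset": [13.2, -28.8, -7.9], "rotation": [0.0013, -0.0007, -0.0813]}
{"offset": [15.5, -27.7, -7.9], "rotation": [0.0013, -0.0007, -0.0813]}
{"offset": [16.1, -27.9, 6.2], "rotation": [-0.0, -0.0, 0.1]}
{"offset": [13.3, -29.3, 6.2], "rotation": [-0.0, -0.0, 0.1]}
{"offset": [10.3, -30.5, 6.2], "rotation": [-0.0, -0.0, 0.1]}
{"offset": [7.2, -31.4, 6.2], "rotation": [-0.0, -0.0, 0.1]}
{"offset": [4.0, -32.0, 6.2], "rotation": [-0.0, -0.0, 0.1]}
{"offset": [0.8, -32.2, 6.2], "rotation": [-0.0, -0.0, 0.1]}
{"offset": [-2.4, -32.1, 6.2], "rotation": [-0.0, -0.0, 0.1]}
{"offset": [-5.6, -31.7, 6.2], "rotation": [-0.0, -0.0, 0.1]}
```

View pics/c12.png

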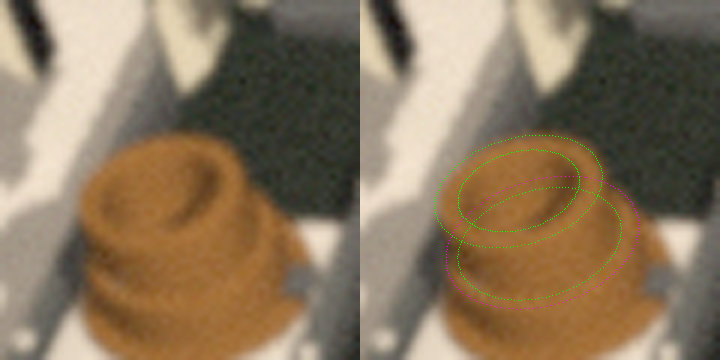

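Emit:
apply_moves(
  motion=[
    {"offset":[-2,-10,-20],"rotation":[0.003,-0.004,0]},
    {"offset":[-8,-28,-20],"rotation":[0.003,-0.004,0]},
    {"offset":[-14,-36,-5],"rotation":[0,0,0]},
    {"offset":[-14,-36,0],"rotation":[0,0,0]},
    {"offset":[-14,-36,0],"rotation":[0,0,0]},
    {"offset":[-14,-36,0],"rotation":[0,0,0]},
    {"offset":[-14,-36,0],"rotation":[0,0,0]},
    {"offset":[-14,-36,0],"rotation":[0,0,0]},
    {"offset":[-14,-36,0],"rotation":[0,0,0]},
    {"offset":[-14,-36,0],"rotation":[0,0,0]},
    {"offset":[-14,-36,8],"rotation":[0,0,0]},
    {"offset":[-10,-30,10],"rotation":[0,0,0]},
  ],
  grip=0,
)

```text
time: 16.63
tool_pos: [0.3462, 0.126, 0.2662]
tool_rot: [3.133, -0.02, 0.138]
contact_force: [0.2, 0.8, -0.2]
opening: 0.0916
```

```bash
python3 - <<'E'
from h import *
plan([(.43,.248,.16,.147)],step=30)
E
```

```text
16.6333 [0.3462 0.126  0.2662] [ 3.133 -0.02   0.138] [ 0.2  0.8 -0.2] 0.09156228000238834 7
{"offset": [13.9, -15.8, 15.3], "rotation": [0.0013, -0.0029, -0.0013]}
{"offset": [14.0, -15.7, 15.3], "rotation": [0.0013, -0.0029, -0.0013]}
{"offset": [14.1, -15.7, 15.3], "rotation": [0.0013, -0.0029, -0.0013]}
{"offset": [14.1, -15.6, 15.3], "rotation": [0.0013, -0.0029, -0.0013]}
{"offset": [14.2, -15.6, 15.2], "rotation": [0.0013, -0.0029, -0.0013]}
{"offset": [14.3, -15.6, 15.2], "rotation": [0.0013, -0.0029, -0.0013]}
{"offset": [14.3, -15.5, 15.2], "rotation": [0.0013, -0.0029, -0.0013]}
```

Emit:
apply_moves(
  motion=[
    {"offset":[12,-16,10],"rotation":[0.003,-0.006,-0.002]},
    {"offset":[14,-16,15],"rotation":[0.002,-0.005,-0.001]},
    {"offset":[14,-16,15],"rotation":[0.001,-0.003,-0.001]},
    {"offset":[14,-16,15],"rotation":[0,0,0]},
    {"offset":[14,-15,15],"rotation":[0,0,0]},
    {"offset":[13,-12,10],"rotation":[0,0,0]},
    {"offset":[7,-5,5],"rotation":[0,0,0]},
    {"offset":[0,0,0],"rotation":[0,0,0]},
  ],
)

```text
time: 17.3
tool_pos: [0.4185, 0.2451, 0.1793]
tool_rot: [3.141, -0.012, 0.152]
contact_force: [0.0, -0.1, -0.3]
opening: 0.0919
```

```bash
python3 - <<'E'
from h import *
p=read_camera('scene');save('s13',p);p=read_camera('top');save('t13',p)
a=cv2.imread('pics/s13.png')[100:280,290:490];b=cv2.imread('pics/t13.png')[170:350,160:360]
cv2.imwrite('pics/c13.png',cv2.resize(np.hstack([a,b]),None,fx=2,fy=2,interpolation=cv2.INTER_CUBIC))
plan([(.43,.248,.12,.147)],step=30)
E
```

```text
17.4 [0.4177 0.2441 0.1802] [ 3.14  -0.013  0.151] [ 0.1 -0.2  0.5] 0.09166175759657712 3
{"offset": [4.0, -0.7, 20.1], "rotation": [0.0004, -0.0042, 0.0013]}
{"offset": [4.1, -0.7, 20.1], "rotation": [0.0004, -0.0042, 0.0013]}
{"offset": [4.2, -0.7, 20.1], "rotation": [0.0004, -0.0042, 0.0013]}
```

View pics/c13.png

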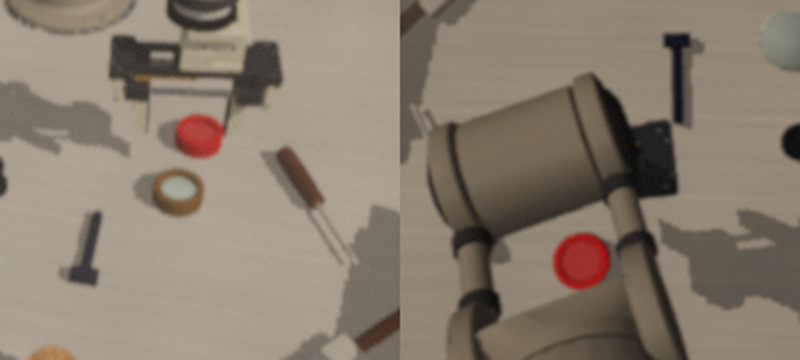

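Emit:
apply_moves(
  motion=[
    {"offset":[6,-1.5,12],"rotation":[0,-0.008,0.002]},
    {"offset":[4,-1,16],"rotation":[0,-0.004,0.001]},
    {"offset":[2,0,14],"rotation":[0,0,0]},
    {"offset":[0,0,6],"rotation":[0,0,0]},
    {"offset":[0,0,0],"rotation":[0,0,0]},
  ],
)

```text
time: 17.82
tool_pos: [0.4295, 0.2452, 0.1362]
tool_rot: [3.141, -0.007, 0.145]
contact_force: [-0.1, 0.1, 0.5]
opening: 0.0915
```

```bash
python3 - <<'E'
from h import *
plan([(.43,.248,.074,.147)],step=15)
G=(0,255,0);cc=(.43,.248)
cv2.imwrite('pics/c14.png',ov('scene',(379,196),60,6,[(*cc,.026,.033,G),(*cc,0,.033,G),(*cc,.026,.023,G)]))
E
```

```text
17.8167 [0.4295 0.2452 0.1362] [ 3.141 -0.007  0.145] [-0.1  0.1  0.5] 0.09152104180913512 5
{"offset": [0.1, -0.6, 12.4], "rotation": [0.0001, -0.0013, -0.0004]}
{"offset": [0.1, -0.6, 12.4], "rotation": [0.0001, -0.0013, -0.0004]}
{"offset": [0.1, -0.6, 12.4], "rotation": [0.0001, -0.0013, -0.0004]}
{"offset": [0.1, -0.6, 12.4], "rotation": [0.0001, -0.0013, -0.0004]}
{"offset": [0.2, -0.6, 12.4], "rotation": [0.0001, -0.0013, -0.0004]}
```

View pics/c14.png

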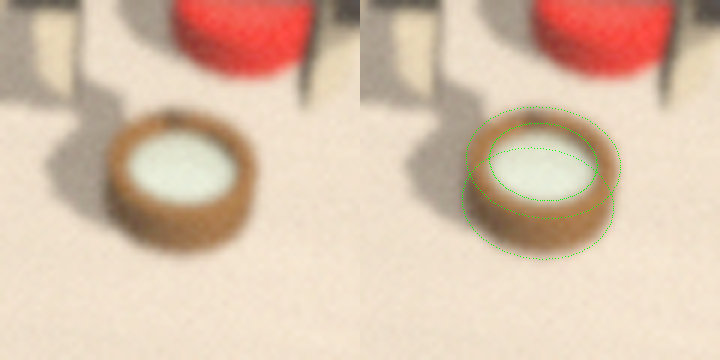

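Emit:
apply_moves(
  motion=[
    {"offset":[-0.5,-2,8],"rotation":[0,-0.004,0]},
    {"offset":[0,-0.5,13],"rotation":[0,-0.002,0]},
    {"offset":[0,0,14],"rotation":[0,0,0]},
    {"offset":[0,0,12],"rotation":[0,0,0]},
    {"offset":[0,0,5],"rotation":[0,0,0]},
    {"offset":[0,0,0],"rotation":[0,0,0]},
  ],
)

```text
time: 18.37
tool_pos: [0.4303, 0.2479, 0.0874]
tool_rot: [-3.14, -0.01, 0.144]
contact_force: [-0.6, -0.1, -0.3]
opening: 0.0918
```

```bash
python3 - <<'E'
from h import *
plan([(.4285,.2475,.074,.147)],step=15)
E
```

```text
18.3667 [0.4303 0.2479 0.0874] [-3.14  -0.01   0.144] [-0.6 -0.1 -0.3] 0.0917827995457417 1
{"offset": [-2.0, 0.2, 13.4], "rotation": [-0.0019, -0.0097, -0.0033]}
```

Emit:
apply_moves(
  motion=[
    {"offset":[-1.5,0,6],"rotation":[-0.001,-0.008,-0.003]},
    {"offset":[-0.5,0,5],"rotation":[0,-0.002,0]},
    {"offset":[0,0,2],"rotation":[0,0,0]},
    {"offset":[0,0,0],"rotation":[0,0,0]},
  ],
)

```text
time: 18.7
tool_pos: [0.4289, 0.248, 0.075]
tool_rot: [-3.14, -0.001, 0.147]
contact_force: [0.1, -1.1, -0.2]
opening: 0.0921
```

```bash
python3 - <<'E'
from h import *
plan([(.4285,.2475,.074,.147)],step=15)
E
```

```text
18.7 [0.4289 0.248  0.075 ] [-3.14e+00 -1.00e-03  1.47e-01] [ 0.1 -1.1 -0.2] 0.09206993079802026 1
{"offset": [-0.5, 0.4, 1.0], "rotation": [-0.0014, -0.0014, 0.0003]}
```

Emit:
apply_moves(
  motion=[
    {"offset":[0,0.3,0.5],"rotation":[-0.001,-0.001,0]},
    {"offset":[0,0,0],"rotation":[0,0,0]},
    {"offset":[0,0,0],"rotation":[0,0,0]},
    {"offset":[0,0,0],"rotation":[0,0,0]},
    {"offset":[0,0,0],"rotation":[0,0,0]},
    {"offset":[0,0,0],"rotation":[0,0,0]},
    {"offset":[0,0,0],"rotation":[0,0,0]},
    {"offset":[0,0,0],"rotation":[0,0,0]},
  ],
  grip=1,
  grip_force=20,
)

```text
time: 19.37
tool_pos: [0.4294, 0.2479, 0.0753]
tool_rot: [-3.141, -0.002, 0.147]
contact_force: [-0.0, -0.9, -1.6]
opening: 0.0664
```

```bash
python3 - <<'E'
from h import *
G=(0,255,0);o=observe();x,y,z=o['tool_pos']
cv2.imwrite('pics/c15.png',ov('scene',(379,196),60,6,[(x,y,.026,.033,G),(x,y,0,.033,G),(x,y,.026,.023,G)]))
plan([(.44,.22,.25,.147),(.5535,-.2485,.26,.147)],step=34)
E
```

```text
19.4167 [0.4294 0.2478 0.0752] [-3.141e+00 -2.000e-03  1.470e-01] [ 0.1 -0.9 -1.8] 0.06649708366484262 21
{"offset": [1.1, 4.8, -29.1], "rotation": [-0.0001, -0.0003, 0.0]}
{"offset": [1.1, 4.8, -29.1], "rotation": [-0.0001, -0.0003, 0.0]}
{"offset": [1.1, 4.8, -29.1], "rotation": [-0.0001, -0.0003, 0.0]}
{"offset": [1.1, 4.8, -29.1], "rotation": [-0.0001, -0.0003, 0.0]}
{"offset": [1.1, 4.8, -29.1], "rotation": [-0.0001, -0.0003, 0.0]}
{"offset": [1.1, 4.8, -29.1], "rotation": [-0.0001, -0.0003, 0.0]}
{"offset": [2.9, 32.0, -0.7], "rotation": [0.0, 0.0, 0.0]}
{"offset": [2.9, 32.0, -0.7], "rotation": [0.0, 0.0, 0.0]}
{"offset": [2.9, 32.0, -0.7], "rotation": [0.0, 0.0, 0.0]}
{"offset": [2.9, 32.0, -0.7], "rotation": [0.0, 0.0, 0.0]}
{"offset": [2.9, 32.0, -0.7], "rotation": [0.0, 0.0, 0.0]}
{"offset": [2.9, 32.0, -0.7], "rotation": [0.0, 0.0, 0.0]}
{"offset": [2.9, 32.0, -0.7], "rotation": [0.0, 0.0, 0.0]}
{"offset": [2.9, 32.0, -0.7], "rotation": [0.0, 0.0, 0.0]}
{"offset": [2.9, 32.0, -0.7], "rotation": [0.0, 0.0, 0.0]}
{"offset": [2.9, 32.0, -0.7], "rotation": [0.0, 0.0, 0.0]}
{"offset": [2.9, 32.0, -0.7], "rotation": [0.0, 0.0, 0.0]}
{"offset": [2.9, 32.0, -0.7], "rotation": [0.0, 0.0, 0.0]}
{"offset": [2.9, 32.0, -0.7], "rotation": [0.0, 0.0, 0.0]}
{"offset": [2.9, 32.0, -0.7], "rotation": [0.0, 0.0, 0.0]}
{"offset": [2.9, 32.0, -0.7], "rotation": [0.0, 0.0, 0.0]}
```

View pics/c15.png

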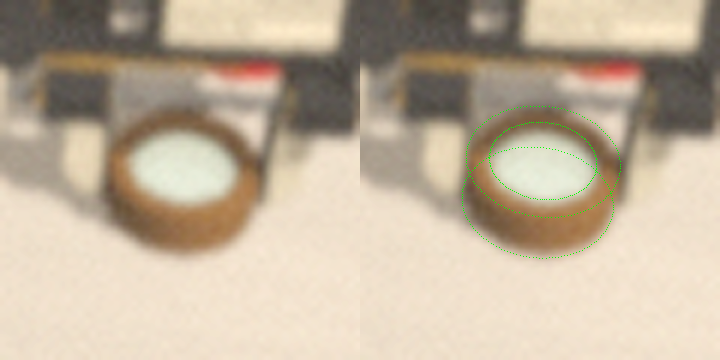

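Emit:
apply_moves(
  motion=[
    {"offset":[0,0,-10],"rotation":[0,0,0]},
    {"offset":[0,0,-25],"rotation":[0,0,0]},
    {"offset":[0,2,-30],"rotation":[0,0,0]},
    {"offset":[1,5,-30],"rotation":[0,0,0]},
    {"offset":[1,12,-30],"rotation":[0,0,0]},
    {"offset":[2,22,-20],"rotation":[0,0,0]},
    {"offset":[3,28,-10],"rotation":[0,0,0]},
    {"offset":[3,31,-2],"rotation":[0,0,0]},
    {"offset":[3,31,-1],"rotation":[0,0,0]},
    {"offset":[3,31,-1],"rotation":[0,0,0]},
    {"offset":[3,31,-1],"rotation":[0,0,0]},
    {"offset":[3,31,-1],"rotation":[0,0,0]},
  ],
)

```text
time: 20.42
tool_pos: [0.4807, 0.0253, 0.2496]
tool_rot: [3.141, 0.003, 0.158]
contact_force: [0.1, 0.4, -2.5]
opening: 0.0666
```

```bash
python3 - <<'E'
from h import *
plan([(.5535,-.2485,.25,.147)],step=28)
E
```

```text
20.4167 [0.4807 0.0253 0.2496] [3.141e+00 3.000e-03 1.580e-01] [ 0.1  0.4 -2.5] 0.0666189343149805 11
{"offset": [2.6, 25.6, -0.0], "rotation": [0.0001, 0.0002, 0.001]}
{"offset": [2.6, 25.6, -0.0], "rotation": [0.0001, 0.0002, 0.001]}
{"offset": [2.7, 25.6, -0.0], "rotation": [0.0001, 0.0002, 0.001]}
{"offset": [2.7, 25.6, -0.0], "rotation": [0.0001, 0.0002, 0.001]}
{"offset": [2.7, 25.6, -0.0], "rotation": [0.0001, 0.0002, 0.001]}
{"offset": [2.7, 25.6, -0.0], "rotation": [0.0001, 0.0002, 0.001]}
{"offset": [2.8, 25.6, -0.0], "rotation": [0.0001, 0.0002, 0.001]}
{"offset": [2.8, 25.6, -0.0], "rotation": [0.0001, 0.0002, 0.001]}
{"offset": [2.8, 25.6, -0.0], "rotation": [0.0001, 0.0002, 0.001]}
{"offset": [2.8, 25.6, -0.0], "rotation": [0.0001, 0.0002, 0.001]}
{"offset": [2.9, 25.6, -0.0], "rotation": [0.0001, 0.0002, 0.001]}
```

Emit:
apply_moves(
  motion=[
    {"offset":[2.5,30,0],"rotation":[0,0,0.002]},
    {"offset":[2.5,30,0],"rotation":[0,0,0.002]},
    {"offset":[2.5,30,0],"rotation":[0,0,0.002]},
    {"offset":[3,30,0],"rotation":[0,0,0.002]},
    {"offset":[3,30,0],"rotation":[0,0,0.002]},
    {"offset":[3,28,0],"rotation":[0,0,0]},
    {"offset":[3,26,0],"rotation":[0,0,0]},
    {"offset":[3,22,0],"rotation":[0,0,0]},
    {"offset":[3,15,0],"rotation":[0,0,0]},
    {"offset":[2,8,0],"rotation":[0,0,0]},
    {"offset":[0,3,0],"rotation":[0,0,0]},
    {"offset":[0,0,0],"rotation":[0,0,0]},
  ],
)

```text
time: 21.42
tool_pos: [0.5421, -0.2374, 0.2538]
tool_rot: [-3.14, 0.008, 0.14]
contact_force: [0.3, 0.6, -2.6]
opening: 0.0662
```

```bash
python3 - <<'E'
from h import *
plan([(.5535,-.2485,.20,.147)],step=12)
E
```

```text
21.4167 [ 0.5421 -0.2374  0.2538] [-3.14   0.008  0.14 ] [ 0.3  0.6 -2.6] 0.0662401111500413 5
{"offset": [2.0, 2.5, 10.7], "rotation": [-0.0002, 0.0016, -0.0014]}
{"offset": [2.0, 2.5, 10.7], "rotation": [-0.0002, 0.0016, -0.0014]}
{"offset": [2.0, 2.5, 10.7], "rotation": [-0.0002, 0.0016, -0.0014]}
{"offset": [2.0, 2.5, 10.7], "rotation": [-0.0002, 0.0016, -0.0014]}
{"offset": [1.9, 2.5, 10.8], "rotation": [-0.0002, 0.0016, -0.0014]}
```

Emit:
apply_moves(
  motion=[
    {"offset":[4,5,6],"rotation":[0,0.005,-0.004]},
    {"offset":[3,4,10],"rotation":[0,0.002,-0.002]},
    {"offset":[2,2.5,10],"rotation":[0,0,0]},
    {"offset":[1,1,9],"rotation":[0,0,0]},
    {"offset":[0,0,6],"rotation":[0,0,0]},
    {"offset":[0,0,2],"rotation":[0,0,0]},
    {"offset":[0,0,0],"rotation":[0,0,0]},
  ],
)

```text
time: 22.0
tool_pos: [0.5539, -0.2441, 0.2049]
tool_rot: [-3.136, 0.003, 0.152]
contact_force: [-0.6, -0.6, -3.6]
opening: 0.0664
```

```bash
python3 - <<'E'
from h import *
plan([(.5535,-.2485,.179,.147)],step=12)
G,R=(0,255,0),(255,0,255)
o=observe();x,y,z=o['tool_pos'];s=(.5535,-.2485)
C=[(x,y,z-.0492,.033,G),(x,y,z-.0752,.033,G),(*s,.104,.033,R),(*s,.074,.033,R)]
cv2.imwrite('pics/c16.png',ov('scene',(176,165),60,6,C))
E
```

```text
22.0 [ 0.5539 -0.2441  0.2049] [-3.136e+00  3.000e-03  1.520e-01] [-0.6 -0.6 -3.6] 0.06636822642438436 3
{"offset": [-0.3, 1.5, 8.6], "rotation": [-0.0018, 0.0012, 0.0015]}
{"offset": [-0.3, 1.5, 8.6], "rotation": [-0.0018, 0.0012, 0.0015]}
{"offset": [-0.3, 1.5, 8.6], "rotation": [-0.0018, 0.0012, 0.0015]}
```

View pics/c16.png

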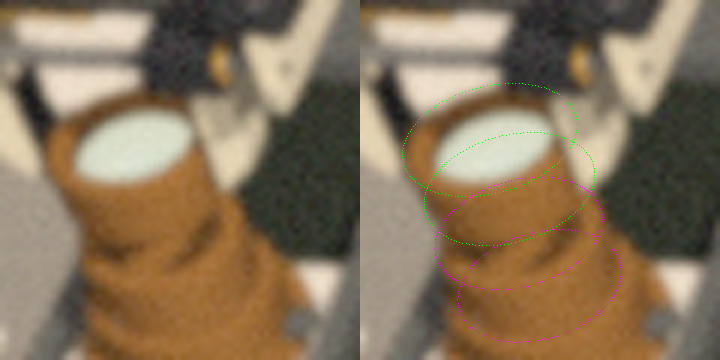

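Emit:
apply_moves(
  motion=[
    {"offset":[-1,3,6],"rotation":[-0.004,0.002,0.004]},
    {"offset":[0,1.5,7],"rotation":[-0.001,0,0]},
    {"offset":[0,0.5,6],"rotation":[0,0,0]},
    {"offset":[0,0,2],"rotation":[0,0,0]},
    {"offset":[0,0,0],"rotation":[0,0,0]},
  ],
)

```text
time: 22.47
tool_pos: [0.5539, -0.2498, 0.1831]
tool_rot: [3.14, -0.0, 0.147]
contact_force: [0.1, -0.3, -2.6]
opening: 0.0664
```

```bash
python3 - <<'E'
from h import *
plan([(.5535,-.2485,.179,.147)],step=12)
E
```

```text
22.4667 [ 0.5539 -0.2498  0.1831] [ 3.14  -0.     0.147] [ 0.1 -0.3 -2.6] 0.06640843418061898 1
{"offset": [-0.2, -1.4, 4.1], "rotation": [0.0017, -0.0005, 0.0001]}
```

Emit:
apply_moves(
  motion=[
    {"offset":[-0.2,-1.3,1],"rotation":[0.001,0,0]},
    {"offset":[0,0,1.2],"rotation":[0,0,0]},
    {"offset":[0,0,1],"rotation":[0,0,0]},
    {"offset":[0,0,0.5],"rotation":[0,0,0]},
    {"offset":[0,0,0],"rotation":[0,0,0]},
  ],
)

```text
time: 22.88
tool_pos: [0.5537, -0.2486, 0.1795]
tool_rot: [3.14, -0.001, 0.147]
contact_force: [0.3, -0.1, -3.1]
opening: 0.0666
```

Emit:
apply_moves(
  motion=[
    {"offset":[0,0,0.6],"rotation":[0,0,0]},
    {"offset":[0,0,0.6],"rotation":[0,0,0]},
  ],
)

```text
time: 23.05
tool_pos: [0.5538, -0.2486, 0.1793]
tool_rot: [3.14, -0.002, 0.147]
contact_force: [-2.2, 1.3, 2.5]
opening: 0.0668
```

Emit:
apply_moves(
  motion=[
    {"offset":[0,0,0.8],"rotation":[0,0,0]},
  ],
)

```text
time: 23.13
tool_pos: [0.5538, -0.2486, 0.1792]
tool_rot: [3.14, -0.002, 0.147]
contact_force: [-3.2, 1.1, 4.9]
opening: 0.0665
```

In contact, with the force now at +5 N. Next I'll relax and release.

Emit:
apply_moves(
  motion=[
    {"offset":[0,0,0],"rotation":[0,0,0]},
    {"offset":[0,0,0],"rotation":[0,0,0]},
  ],
)

```text
time: 23.3
tool_pos: [0.5539, -0.2486, 0.1794]
tool_rot: [3.139, -0.003, 0.147]
contact_force: [0.5, 0.2, -2.6]
opening: 0.0667
```

Emit:
apply_moves(
  motion=[
    {"offset":[0,0,0],"rotation":[0,0,0]},
    {"offset":[0,0,0],"rotation":[0,0,0]},
    {"offset":[0,0,0],"rotation":[0,0,0]},
    {"offset":[0,0,0],"rotation":[0,0,0]},
    {"offset":[0,0,0],"rotation":[0,0,0]},
    {"offset":[0,0,0],"rotation":[0,0,0]},
  ],
  grip=0,
)

```text
time: 23.8
tool_pos: [0.5551, -0.2493, 0.1802]
tool_rot: [3.136, -0.006, 0.147]
contact_force: [0.3, -0.6, 0.3]
opening: 0.092
```

```bash
python3 - <<'E'
from h import *
plan([(.5535,-.2485,.215,.147)],step=12)
G,R=(0,255,0),(255,0,255)
s=(.5535,-.2485)
C=[(*s,.130,.033,G),(*s,.104,.033,G),(*s,.104,.033,R),(*s,.074,.033,R)]
cv2.imwrite('pics/c17.png',ov('scene',(176,165),60,6,C))
E
```

```text
23.8 [ 0.5551 -0.2493  0.1802] [ 3.136 -0.006  0.147] [ 0.3 -0.6  0.3] 0.09195939986330201 3
{"offset": [-0.4, -0.3, -11.6], "rotation": [0.0017, -0.002, 0.0001]}
{"offset": [-0.4, -0.3, -11.6], "rotation": [0.0017, -0.002, 0.0001]}
{"offset": [-0.5, -0.3, -11.6], "rotation": [0.0017, -0.002, 0.0001]}
```

View pics/c17.png

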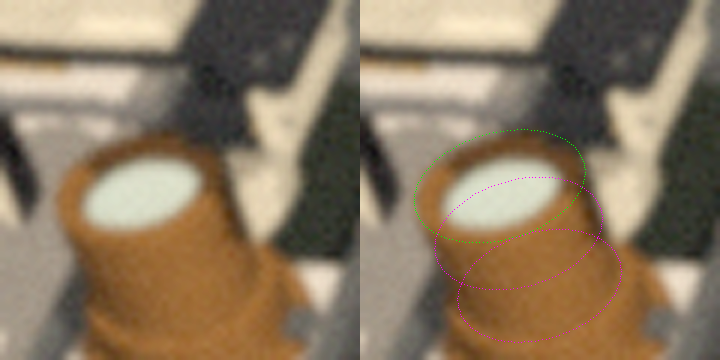

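Emit:
apply_moves(
  motion=[
    {"offset":[0,0,-8],"rotation":[0.002,-0.003,0]},
    {"offset":[-0.5,-0.3,-12],"rotation":[0.001,-0.001,0]},
    {"offset":[0,0,-10],"rotation":[0,0,0]},
    {"offset":[0,0,-3],"rotation":[0,0,0]},
    {"offset":[0,0,0],"rotation":[0,0,0]},
  ],
)

```text
time: 24.27
tool_pos: [0.5545, -0.2491, 0.2162]
tool_rot: [3.14, -0.002, 0.147]
contact_force: [0.3, 0.2, 0.2]
opening: 0.0913
```

Emit:
apply_moves(
  motion=[
    {"offset":[0,0,0],"rotation":[0,0,0]},
    {"offset":[0,0,0],"rotation":[0,0,0]},
    {"offset":[0,0,0],"rotation":[0,0,0]},
    {"offset":[0,0,0],"rotation":[0,0,0]},
    {"offset":[0,0,0],"rotation":[0,0,0]},
    {"offset":[0,0,0],"rotation":[0,0,0]},
    {"offset":[0,0,0],"rotation":[0,0,0]},
    {"offset":[0,0,0],"rotation":[0,0,0]},
  ],
  grip=0.41,
)

```text
time: 24.93
tool_pos: [0.5539, -0.2488, 0.2147]
tool_rot: [3.141, 0.0, 0.147]
contact_force: [0.8, 0.2, 0.1]
opening: 0.0543
```

```bash
python3 - <<'E'
from h import *
plan([(.5537,-.2486,.198,.147)],step=12)
G,R=(0,255,0),(255,0,255)
s=(.5535,-.2485)
C=[(*s,.130,.033,G),(*s,.104,.033,G),(*s,.130,.023,G),(*s,.074,.033,R)]
cv2.imwrite('pics/c18.png',ov('scene',(176,165),60,6,C))
E
```

```text
24.9333 [ 0.5539 -0.2488  0.2147] [3.141 0.    0.147] [0.8 0.2 0.1] 0.05433202207617895 2
{"offset": [-0.1, -0.1, 8.4], "rotation": [0.0001, 0.0002, 0.0]}
{"offset": [-0.1, -0.1, 8.4], "rotation": [0.0001, 0.0002, 0.0]}
```

View pics/c18.png

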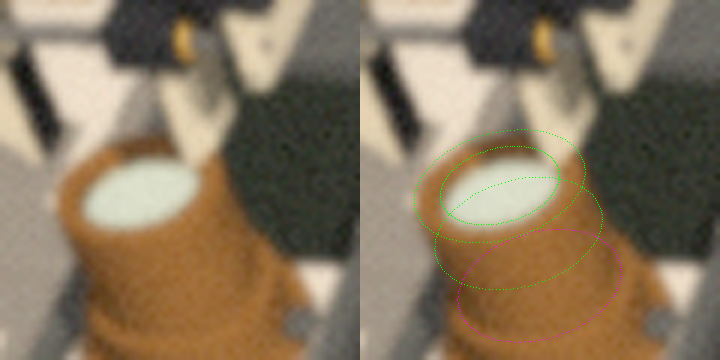

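Emit:
apply_moves(
  motion=[
    {"offset":[0,0,5],"rotation":[0,0,0]},
    {"offset":[0,0,6],"rotation":[0,0,0]},
    {"offset":[0,0,3.5],"rotation":[0,0,0]},
    {"offset":[0,0,1],"rotation":[0,0,0]},
    {"offset":[0,0,0],"rotation":[0,0,0]},
  ],
)

```text
time: 25.4
tool_pos: [0.5537, -0.2487, 0.197]
tool_rot: [-3.141, 0.001, 0.147]
contact_force: [-0.8, -0.3, 0.3]
opening: 0.0542
```

```bash
python3 - <<'E'
from h import *
plan([(.5537,-.2486,.196,.147)],step=12)
p=read_camera('scene');im=cv2.cvtColor(p['img'],cv2.COLOR_RGB2BGR)
cv2.imwrite('pics/c19.png',cv2.resize(im[120:200,136:216],None,fx=7,fy=7,interpolation=cv2.INTER_CUBIC))
E
```

```text
25.4 [ 0.5537 -0.2487  0.197 ] [-3.141e+00  1.000e-03  1.470e-01] [-0.8 -0.3  0.3] 0.05419326314101873 1
{"offset": [-0.0, -0.1, 1.0], "rotation": [-0.0003, 0.0011, 0.0001]}
```

View pics/c19.png

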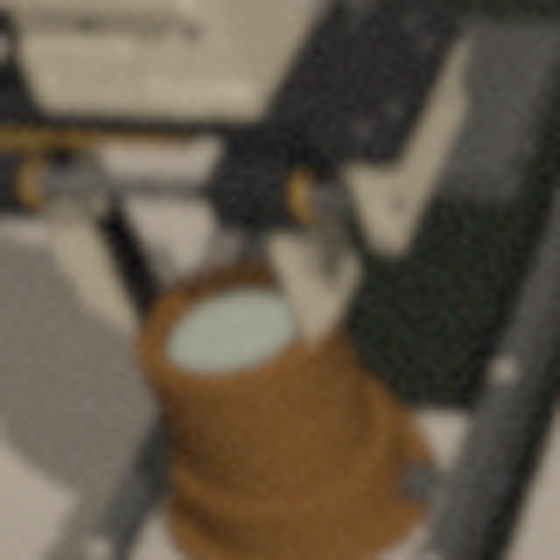

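The fingertips at (155,305) and (315,335) in the crop are over the bronze rim, one on each side and clear of the glass. Pressing now.

Emit:
apply_moves(
  motion=[
    {"offset":[0,0,1],"rotation":[0,0,0]},
    {"offset":[0,0,1],"rotation":[0,0,0]},
    {"offset":[0,0,1],"rotation":[0,0,0]},
    {"offset":[0,0,1],"rotation":[0,0,0]},
  ],
)

```text
time: 25.78
tool_pos: [0.5538, -0.2487, 0.1958]
tool_rot: [3.141, -0.0, 0.147]
contact_force: [-2.7, 1.8, 6.4]
opening: 0.0539
```

Emit:
apply_moves(
  motion=[
    {"offset":[0,0,1.8],"rotation":[0,0,0]},
    {"offset":[0,0,1.8],"rotation":[0,0,0]},
    {"offset":[0,0,1.8],"rotation":[0,0,0]},
    {"offset":[0,0,1.8],"rotation":[0,0,0]},
    {"offset":[0,0,1.8],"rotation":[0,0,0]},
    {"offset":[0,0,1.8],"rotation":[0,0,0]},
    {"offset":[0,0,1.8],"rotation":[0,0,0]},
  ],
)

```text
time: 26.37
tool_pos: [0.5534, -0.2484, 0.1958]
tool_rot: [3.135, -0.006, 0.148]
contact_force: [-3.7, 1.7, 10.0]
opening: 0.0543
```

Emit:
apply_moves(
  motion=[
    {"offset":[0,0,2],"rotation":[0,0,0]},
    {"offset":[0,0,2],"rotation":[0,0,0]},
    {"offset":[0,0,2],"rotation":[0,0,0]},
  ],
)

```text
time: 26.62
tool_pos: [0.5532, -0.2482, 0.1958]
tool_rot: [3.133, -0.009, 0.149]
contact_force: [-3.9, 1.9, 11.6]
opening: 0.0545
```

Emit:
apply_moves(
  motion=[
    {"offset":[0,0,-2],"rotation":[0,0,0]},
    {"offset":[0,0,-6],"rotation":[0,0,0]},
    {"offset":[0,0,-15],"rotation":[0,0,0]},
    {"offset":[0,0,-25],"rotation":[0,0,0]},
    {"offset":[0,-15,-25],"rotation":[0,0,0]},
    {"offset":[0,-30,-10],"rotation":[0,0,0]},
    {"offset":[0,-35,0],"rotation":[0,0,0]},
    {"offset":[0,-35,0],"rotation":[0,0,0]},
    {"offset":[0,-35,0],"rotation":[0,0,0]},
    {"offset":[0,-35,0],"rotation":[0,0,0]},
    {"offset":[0,-15,0],"rotation":[0,0,0]},
    {"offset":[0,0,0],"rotation":[0,0,0]},
  ],
)

```text
time: 27.62
tool_pos: [0.5224, -0.0444, 0.2855]
tool_rot: [3.13, -0.017, 0.143]
contact_force: [-0.8, -1.1, -0.5]
opening: 0.0537
```

```bash
python3 - <<'E'
from h import *
o=observe();print(o['tool_pos'],o['contact_force'])
G,R=(0,255,0),(255,0,255)
s=(.5535,-.2485)
C=[(*s,.130,.033,G),(*s,.104,.033,G),(*s,.130,.023,G),(*s,.074,.033,R),(.5523,-.2477,.074,.039,R)]
cv2.imwrite('pics/c20.png',np.vstack([ov('scene',(176,165),60,6,C),ov('top',(480,200),60,6,C)])[:, :720])
p=read_camera('scene');save('s20',p)
for n in ['scene','top']:
  p=read_camera(n)
  for q in ['ring_centre','cell_centre','seat']:
    for r in tip_of(q,p)[:2]: print(n,q,np.round(r['location'],4),round(r['score'],2))
E
```

```text
[ 0.52242927 -0.04444057  0.28547513] [-0.755583   -1.07439997 -0.54003538]
scene ring_centre [0.7488 0.3195 0.0135] 0.62
scene ring_centre [ 0.5539 -0.25    0.085 ] 0.51
scene cell_centre [ 0.555  -0.244   0.1182] 0.79
scene cell_centre [0.3188 0.2591 0.0117] 0.57
scene seat [ 0.5519 -0.248   0.0708] 0.8
top ring_centre [ 0.5541 -0.2457  0.0883] 0.64
top ring_centre [ 0.5501 -0.2508  0.1169] 0.3
top cell_centre [0.3202 0.2626 0.0121] 0.96
top cell_centre [ 0.5513 -0.2509  0.1165] 0.5
top seat [ 0.5537 -0.25    0.0729] 0.81
```

View pics/c20.png

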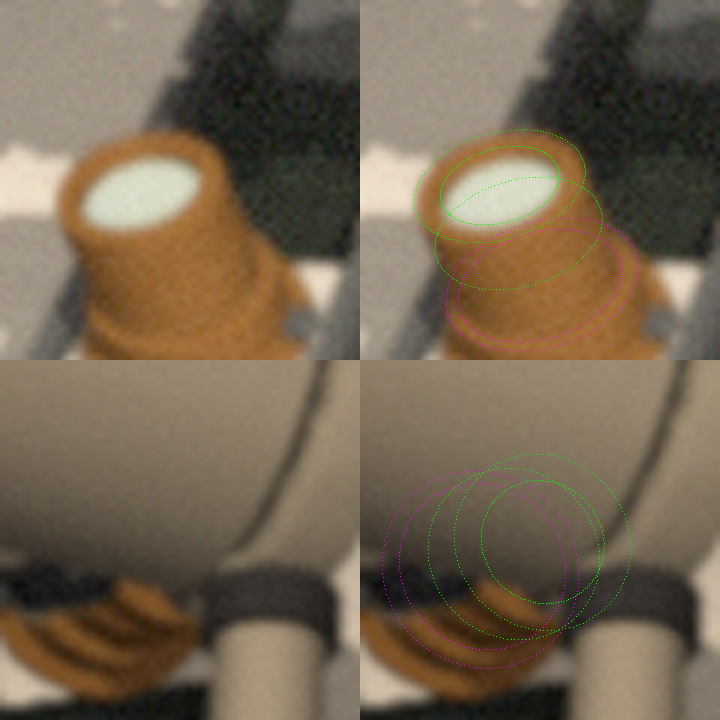

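View pics/s20.png

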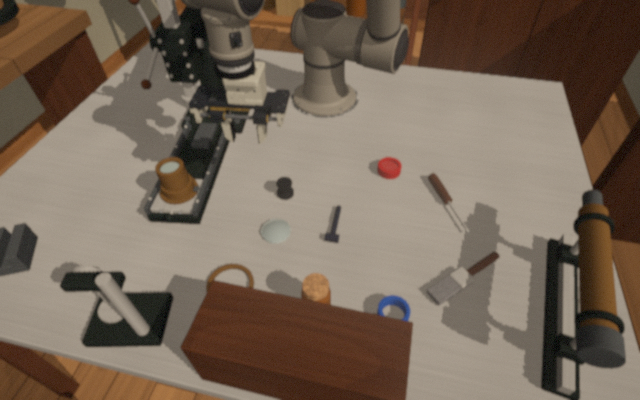

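Emit:
apply_moves(
  motion=[
    {"offset":[0,-20,-10],"rotation":[0,0,0]},
    {"offset":[0,-20,-10],"rotation":[0,0,0]},
    {"offset":[0,0,0],"rotation":[0,0,0]},
    {"offset":[0,0,0],"rotation":[0,0,0]},
  ],
)

```text
time: 28.5
tool_pos: [0.5171, -0.0089, 0.3039]
tool_rot: [3.13, -0.014, 0.136]
contact_force: [-0.4, -0.8, 0.7]
opening: 0.0544
```

```bash
python3 - <<'E'
from h import *
print(observe()['contact_force']); print(hand_in())
E
```

```text
[-0.44086923 -0.75097374  0.70553359]
the job is handed in; nothing more can be done
None
```

I set the bronze ring on the lower cell's rim and let go. I then pressed it with the open fingertips for over half a second at about 8–11 N. The mounted lens went on the ring next, same way up, and I let go and pressed it on its bronze rim for over half a second, reaching 10–11.6 N. I handed in at about 28.5 s.

**Contact heights:** the fingertips met the ring's top at about 104 mm and the lens rim's top at about 130 mm, both full-seat heights.

**Scene camera:** the overlay shows the stack upright and centred to within about 2 mm. The arm is clear of it and the bystanders look unmoved.

**Less certain:**
- The arm blocked most of the final top view, so the centring rests mainly on the scene camera and the tool pose.
- The trained networks' positions for the stacked parts scattered by a few millimetres around mine: 3–6 mm in x and y, and up to 5 mm in height.
- The first touch of the ring on the rim did not show clearly in the force reading. I released it at the expected height, and the press afterwards confirmed it was seated.
- During the presses there was a sideways force of about 4 N, but I saw no visible shift.

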